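# Stand the fallen egg moulds in the clamp and ratchet it tight

## Task

Stand every fallen egg mould upright, filling hole up, on the bed of the open clamp with its blue seam parallel to the jaws. Then put the ratchet wrench on the square spindle and work it back and forth, clockwise to tighten, until the jaw grips all the moulds firmly, and finally take the wrench off and lay it flat on its black rubber mat. Do not push the jaw along by hand, and leave the giraffe tin, the sticker roll and the chocolates where they are.

Things in the scene. Friction and masses are not known exactly. Their poses are not given: they have to be found in the camera images.
- mould_1: Pale two-part egg mould with a blue seam: block 52 mm thick (x, across the seam), 48 wide (y), 118 tall (z), 0.16 kg. Origin: centre of the foot's underside; z runs from foot to top (dark filling hole). x and -x are alike. Starts fallen: z and y level, x vertical. On the table in front of the clamp, left; may be absent.
- mould_2: Pale two-part egg mould with a blue seam: block 52 mm thick (x, across the seam), 48 wide (y), 118 tall (z), 0.16 kg. Origin: centre of the foot's underside; z runs from foot to top (dark filling hole). x and -x are alike. Starts fallen: z and y level, x vertical. On the table in front of the clamp, middle; may be absent.
- mould_3: Pale two-part egg mould with a blue seam: block 52 mm thick (x, across the seam), 48 wide (y), 118 tall (z), 0.16 kg. Origin: centre of the foot's underside; z runs from foot to top (dark filling hole). x and -x are alike. Starts fallen: z and y level, x vertical. On the floor of the right-hand slate tray, 2 mm above the table; may be absent.
- clamp: Fixed aluminium clamp. Origin: on the table under its bed; x away from the robot, y left along the jaws. Bed top z = 12 mm, x -60 to 90. Fixed fence (blue face) at x = 55 mm; sliding jaw's face at x = -35 mm + jaw. Jaws: y -136 to 136, tops z = 57 mm; room for three moulds, say at y = -95, 0, 95. Spindle at x = 0, y = -172 on a bracket 54 mm high, x -35 to 35, y -211 to -139.
- jaw (a joint): Travel of the sliding jaw towards the fence, m: 0 = 90 mm open, 0.038 = a 52 mm gap. A rack on the jaw and the pinion of the spindle move it 10 mm for each radian of the spindle.
- spindle (a joint): Angle of the square spindle, rad, growing clockwise from above, which tightens. At 0 its four flats face along the clamp's x and y; at this angle they are turned clockwise by it. Friction of 0.35 N m holds it where it is left, so the clamp stays tight.
- spindle_seat (a point): Point on the spindle's axis 60 mm above the table: the seat on which the wrench head rests. From here the steel square, 20 mm across flats, rises 22 mm, and above it a tapered round nose 8 mm high (19 mm across at its foot, 12 at the top, red dot).
- wrench: Steel ratchet wrench, 210 mm, 0.5 kg. Origin: socket axis, underside; x along the handle, z up. Head 68 mm across, 26 thick; through square socket, 22.4 mm across flats (enters within 6 degrees). Shank 14 wide, 15 high, x 50 to 124, then a black grip 21 x 20 and a pommel, centred 13 mm above the underside. Clockwise it drives, with up to 30 degrees of play; back it slips freely, clicking.
- wrench_grip (a point): Point to hold the wrench: in the shank, 100 mm from the socket axis, 13 mm above the underside. Tightening takes 4 to 6 N here until the jaw meets the moulds; when it takes 10 N it is tight.
- ratchet (a joint): Angle of the socket in the wrench head, rad, growing clockwise from above relative to the handle; at 0 its four flats face along the wrench's x and y. It stays until it is turned.
- tool_mat: Black rubber mat, 250 x 90 x 3 mm, fixed on the table right of the middle; origin under its centre, long side along x. The wrench starts on it, head away from the robot, and belongs back on it.
- giraffe: Empty round tin with a giraffe pattern behind the spindle, 129 mm across, 58 mm high; leave it alone. Origin: centre of the underside.
- stickers: Roll of stickers lying near the table's front edge, 66 mm across, 24 mm high; leave it alone. Origin: centre of the underside.
- choc_1: Piped chocolate in the right-hand tray, 42 x 40 x 27 mm; leave it alone. Origin: underside.
- choc_2: Piped chocolate in the right-hand tray, 38 x 42 x 30 mm; leave it alone. Origin: underside.

How it is judged:
On the way, in this order (a step that is already met when the one before it is completed fails the run):
1. every mould stands upright on the bed between the open jaws, its seam parallel to them (angle between each of mould_1, mould_2, mould_3's own z axis and vertical below 0.1 rad and angle between the x axis of each of mould_1, mould_2, mould_3 and the x axis of clamp, either way round below 0.45 rad and x of mould_1 in the frame of clamp between -0.014 and 0.036 m and y of mould_1 in the frame of clamp between -0.122 and 0.122 m and z of mould_1 in the frame of clamp between 0.006 and 0.018 m and x of mould_2 in the frame of clamp between -0.014 and 0.036 m and y of mould_2 in the frame of clamp between -0.122 and 0.122 m and z of mould_2 in the frame of clamp between 0.006 and 0.018 m and x of mould_3 in the frame of clamp between -0.014 and 0.036 m and y of mould_3 in the frame of clamp between -0.122 and 0.122 m and z of mould_3 in the frame of clamp between 0.006 and 0.018 m and value of joint jaw below 0.02 m), for 0.2 s.
2. the jaw grips every mould while the wrench is on the spindle (contact force between jaw and mould_1 above 4 N and contact force between jaw and mould_2 above 4 N and contact force between jaw and mould_3 above 4 N and distance between wrench and spindle_seat below 0.008 m and angle between wrench's own z axis and vertical below 0.12 rad), for 0.2 s.
At the end, for the whole second after the job is handed in: each mould upright (within 0.10 rad) on the bed, seam parallel to the jaws (0.12 rad) against the fence, the jaw pressing each with over 2 N; wrench flat on the mat (head axis and grip point over it, within 55 mm of its centre line), at rest (angle between each of mould_1, mould_2, mould_3's own z axis and vertical below 0.1 rad and angle between the x axis of each of mould_1, mould_2, mould_3 and the x axis of clamp, either way round below 0.12 rad and x of mould_1 in the frame of clamp between 0.02 and 0.038 m and y of mould_1 in the frame of clamp between -0.122 and 0.122 m and z of mould_1 in the frame of clamp between 0.006 and 0.018 m and x of mould_2 in the frame of clamp between 0.02 and 0.038 m and y of mould_2 in the frame of clamp between -0.122 and 0.122 m and z of mould_2 in the frame of clamp between 0.006 and 0.018 m and x of mould_3 in the frame of clamp between 0.02 and 0.038 m and y of mould_3 in the frame of clamp between -0.122 and 0.122 m and z of mould_3 in the frame of clamp between 0.006 and 0.018 m and contact force between jaw and mould_1 above 2 N and contact force between jaw and mould_2 above 2 N and contact force between jaw and mould_3 above 2 N and z of wrench in the frame of tool_mat between 0 and 0.009 m and angle between wrench's own z axis and vertical below 0.08 rad and x of wrench_grip in the frame of tool_mat between -0.135 and 0.135 m and y of wrench_grip in the frame of tool_mat between -0.055 and 0.055 m and y of wrench in the frame of tool_mat between -0.055 and 0.055 m and linear speed of wrench below 0.02 m/s); the robot touches nothing.
It fails at once if the jaw is pushed by hand (contact force between the fingers and jaw above 12 N).
It fails at once if the giraffe tin, sticker roll or a chocolate is disturbed (distance of any of giraffe, stickers, choc_1, choc_2 from where it was at the start of the episode above 0.04 m).
Of mould_1, mould_2, mould_3 only 2 to 3 are there at a start; the rules pass over those that are not, and their reading is None.
At some moment in a run one of wrench may be knocked a few centimetres aside while the robot is not near it.
Once in a run the grip may slacken for a moment while it holds something.
It also fails if it takes over 210 s, if anything falls off the work surface, if the arm or the gripper's body presses on something with over 40 N, if the wrist force passes 120 N, or if a joint passes its speed limit or range.

## Robot

A 7-joint arm with a two-finger parallel gripper is mounted at the origin on a cart in front of the work surface, level with it; the furniture and walls round the work are solid. World frame = base frame: x ahead of the robot, y to its left, z up, the work surface at z = 0. Lengths are in m, angles in rad, forces in N, time in s.
With the tool pointing down it reaches from about 0.4 to 0.9 m from the base axis. Payload 5.6 kg.
Tool frame: the origin (TCP) lies on the centre line of the jaws, within the pads' length; the fingertips stand 17 mm ahead of it and the grasp point (between the pads) lies 2 mm behind it; z points along the fingers, y is the line along which they close (so a half turn about z gives the same grasp; the last joint's range is limited). The gripper opens to 92 mm and grips with 3 to 60 N. Pads are 20 mm wide; open, the fingers measure 128 mm over their backs; the gripper's body (75 mm by 189 mm) begins 69 mm behind the grasp point.
Start: joints at [-1.17, 0.468, -0.012, 1.603, 0.006, 1.071, -0.056], TCP at [0.279, 0.587, 0.232] pointing down, gripper open.
Joint ranges: [-2.53, 2.53], [-0.31, 2.02], [-1.57, 1.55], [0.28, 2.44], [-1.29, 4.43], [0.15, 1.84], [-2.92, 2.92]. Speed limits (rad/s): [2.57, 2.57, 3.14, 3.14, 3.14, 3.14, 3.14].

## Interface

Orientations are given as a rotation vector (axis times angle).
In Python, from cell import robot gives the robot as it stands.
- The arm moves only by the tool arm_command, never from a script. Its argument "plan" is a list of rows, each a list of 7 numbers: the shift along the world's x, y, z normalised to -1 to 1, where 1 is 0.1 m, then the turn, a rotation vector about the world's x, y, z normalised to -1 to 1, where 1 is 180 degrees, then the opening, from -1 (shut) to 1 (fully open). A call has 1 to 5 rows; each row shifts and turns the commanded pose from where the row before left it; what a row does not reach is not made up. A row lasts 1/10 s, in which the tool goes at most 50 mm and 8.59 degrees, less where a joint would pass 70% of its speed; a pose out of reach is approached as far as the arm can. A call with a number of a shift or a turn outside -1 to 1 is refused whole. A call with a gripper value outside its range is refused whole. The fingers move at their own pace and stop on an object; the grip force is fixed at half the most. Time passes only in rows, so rows that do not move let the fingers close. It gives the time, the measured TCP pose, the force, the opening and the grip force at its end, in the units of the state.
- robot.get_obs(): the state, without advancing time (a new reading comes with each control period).
- robot.get_image(name): name is "scene" or "top" or "wrist"; returns (picture, depth): 400x640x3 uint8, red, green, blue; 400x640 float32, m along the optical axis (not along the pixel's ray), 0 where there is no reading.
- robot.camera_model(name): a dict with "fx", "fy", "cx", "cy" (pixels), "rvec" (rotation vector, rad) and "tvec" (3), from world to camera coordinates, as OpenCV has them. Camera axes: x right, y down, z forward; pixel columns grow to the right and rows downward; lengths in m; the calibration is good to about 2 mm. A picture is of the moment at which its call begins: read the wrist's pose just before it. camera_model takes no time and is no camera call; for the wrist camera it gives the pose at the moment of the call.
- robot.sign_off(): hands the job in; it is judged then, once.
The state is a dict: "time_s": time; "joint_pos": joint angles; "joint_velocities": joint speeds; "joint_torque": joint torques, N m; "position": TCP position; "ee_rot": TCP orientation; "wrist_force": force on the tool from outside, world axes, zero at the start; "torque": the same for the moment, N m; "finger_gap": finger opening in m; "grip_force": force on a finger pad.
Only numpy, scipy, OpenCV 4.12 (cv2) and the standard library are available. Lean on these libraries where they do the work, as an engineer would, in place of code of your own. Each camera call takes 0.05 s, during which the arm holds its last target. There are 200 camera calls.

## Working session

There is one attempt and no reset: what is moved stays moved. The work goes in short steps, Python scripts to look and compute and a tool call to move; the robot and the scene stay as the last step left them, time stands still between calls to the robot, and variables do not carry over. Pictures are saved under pics/ and viewed, at most 14 in all, crops included, and the job is handed in when it is done.

Besides the shell and the picture viewer there is one more tool, called after "Request:" as a command line: name --pt "numbers of a row" for each row, then --argument value for the rest. arm_command: Moves the arm, as the interface text tells. Scaled input: -1 to 1 covers 0.1 m each way for a shift and 180 degrees each way for a turn. Its arguments: {"type":"object","properties":{"plan":{"type":"array"}},"required":["plan"]}

```bash
ls; mkdir -p pics; cat > h.py <<'E'
import numpy as np, cv2
from scipy.spatial.transform import Rotation as R
from cell import robot
def cam(n):
    m=robot.camera_model(n); K=np.array([[m['fx'],0,m['cx']],[0,m['fy'],m['cy']],[0,0,1.]])
    return K,R.from_rotvec(np.ravel(m['rvec'])).as_matrix(),np.ravel(m['tvec'])
def ray(c,uv):
    K,r,t=c; d=r.T@np.linalg.inv(K)@np.array([uv[0],uv[1],1.]); return -r.T@t,d
def onz(c,uv,z):
    o,d=ray(c,uv); return o+d*(z-o[2])/d[2]
def cloud(c,dep):
    K,r,t=c; v,u=np.indices(dep.shape); p=np.stack([(u-K[0,2])/K[0,0]*dep,(v-K[1,2])/K[1,1]*dep,dep],-1)
    return (p-t)@r
def proj(c,p):
    K,r,t=c; q=K@(r@np.asarray(p)+t); return q[:2]/q[2]
def shot(n,name=None):
    c=cam(n); im,d=robot.get_image(n)
    if name: cv2.imwrite('pics/'+name+'.png',im[...,::-1]); np.savez('pics/'+name,im=im,d=d,K=c[0],r=c[1],t=c[2])
    return c,im,d
def load(name):
    f=np.load('pics/'+name+'.npz'); return (f['K'],f['r'],f['t']),f['im'],f['d']
E
python3 - <<'E'
from h import *
for n in('scene','top','wrist'):
    c,im,d=shot(n,n+'0'); print(n,(-c[1].T@c[2]).round(3),c[1][2].round(2),c[0][0,0])
o=robot.get_obs(); print({k:np.round(v,3) for k,v in o.items()})
E
```

```text
pics
scene [0.083 0.531 0.522] [ 0.52 -0.71 -0.48] 374.3553810869287
top [ 0.358 -0.144  1.072] [ 0.21  0.01 -0.98] 466.11252399410824
wrist [0.219 0.616 0.383] [ 0.22 -0.11 -0.97] 275.79087740982834
{'time_s': np.float64(0.15), 'joint_pos': array([-1.17 ,  0.468, -0.012,  1.603,  0.006,  1.071, -0.056]), 'joint_velocities': array([-0.   , -0.003, -0.002, -0.002,  0.002,  0.   ,  0.   ]), 'joint_torque': array([ 1.0000e-03, -5.2095e+01, -1.2000e-02, -2.4398e+01, -5.7000e-02,
        1.5000e-02,  0.0000e+00]), 'position': array([0.279, 0.587, 0.231]), 'ee_rot': array([-6.910e-01, -3.064e+00,  2.000e-03]), 'wrist_force': array([0.377, 0.448, 0.486]), 'torque': array([ 0.016,  0.007, -0.01 ]), 'grip_force': np.float64(0.0), 'finger_gap': np.float64(0.092)}
```

View pics/top0.png

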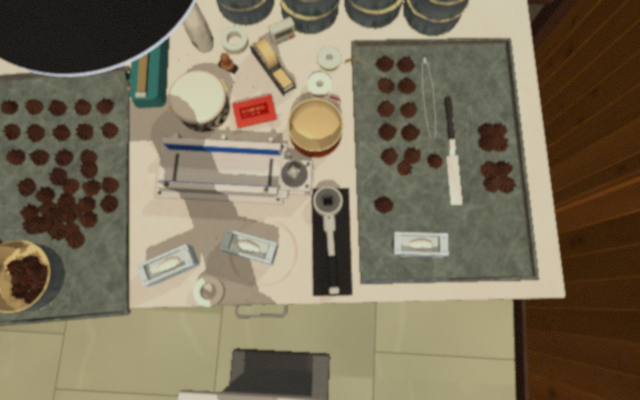

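View pics/scene0.png

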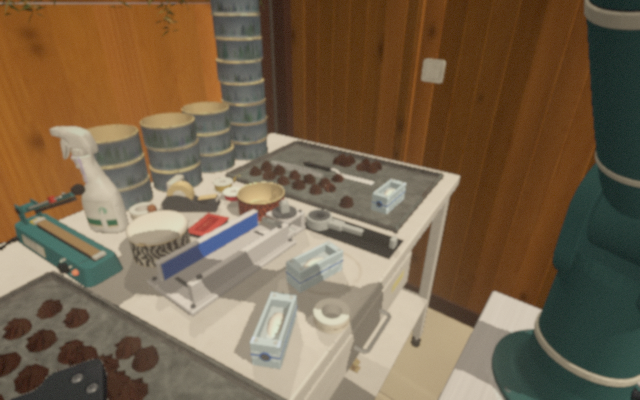

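```bash
python3 - <<'E'
from h import *
c,im,d=load('top0'); s,ims,_=load('scene0')
a=cv2.resize(im[185:300,130:460],None,fx=2.4,fy=2.4,interpolation=cv2.INTER_CUBIC)
b=cv2.resize(ims[170:370,240:410],None,fx=1.5,fy=1.5,interpolation=cv2.INTER_CUBIC)
e=cv2.resize(im[125:210,150:350],None,fx=2.4,fy=2.4,interpolation=cv2.INTER_CUBIC)
o=np.zeros((580,795,3),np.uint8); o[:a.shape[0],:min(795,a.shape[1])]=a[:,:795]; o[278:278+b.shape[0],:b.shape[1]]=b[:580-278]; o[300:300+e.shape[0],300:300+e.shape[1]]=e
cv2.imwrite('pics/crop.png',o[...,::-1])
P=cloud(c,d)
hsv=cv2.cvtColor(im,cv2.COLOR_RGB2HSV)
for n,(u,v) in dict(m1=(169,264),m2=(249,247),m3=(421,244)).items():
    z0=.03
    m=np.zeros(d.shape,np.uint8); w=P[v-30:v+30,u-40:u+40]
    top=np.median(w[28:32,10:70,2]); 
    m[v-30:v+30,u-40:u+40]=((w[...,2]>.035)&(w[...,2]<.075))*1
    _,l,st,ce=cv2.connectedComponentsWithStats(m); 
    k=1+np.argmax(st[1:,4]); pts=P[l==k]
    zt=np.percentile(pts[:,2],[5,50,95])
    (cx,cy),(W,H),ang=cv2.minAreaRect((pts[:,:2]*1000).astype(np.float32)); 
    print(n,zt.round(4),cx,cy,W,H,ang, cv2.boxPoints(((cx,cy),(W,H),ang)).round().tolist())
    # image rectangle cast on plane
    ys,xs=np.nonzero(l==k); q=np.array([onz(c,(x,y),np.median(pts[:,2]))[:2] for x,y in zip(xs,ys)])
    print('  ray',cv2.minAreaRect((q*1000).astype(np.float32)))
# wrench / mat
for nm,uv in dict(head=(328,202),mat=(332,290),table=(290,270),tray=(450,265),trayrim=(365,265),spindle=(294,173),bed=(220,172),fence=(230,146)).items():
    print(nm,P[uv[1],uv[0]].round(4))
E
```

```text
m1 [0.036  0.0498 0.0542] 416.02813720703125 203.02435302734375 49.4447135925293 118.59471130371094 27.4404296875 [[367.0, 244.0], [421.0, 139.0], [465.0, 162.0], [411.0, 267.0]]
  ray ((415.1115417480469, 201.18959045410156), (51.94355773925781, 121.11087799072266), 27.172773361206055)
m2 [0.0361 0.0502 0.0543] 466.4278869628906 26.986072540283203 118.60285186767578 48.26677703857422 77.46009826660156 [[430.0, -26.0], [477.0, -36.0], [503.0, 80.0], [456.0, 90.0]]
  ray ((465.9315490722656, 26.183242797851562), (119.80077362060547, 48.540550231933594), 77.55199432373047)
m3 [0.0357 0.0505 0.0562] 492.35211181640625 -352.4390869140625 48.73974609375 119.17893981933594 1.3110408782958984 [[467.0, -293.0], [469.0, -413.0], [518.0, -411.0], [515.0, -292.0]]
  ray ((491.6259460449219, -351.78387451171875), (49.96194076538086, 120.6253433227539), 1.2490482330322266)
head [ 0.5844 -0.1438  0.0031]
mat [ 0.3819 -0.1631  0.0312]
table [ 0.4221 -0.0657 -0.0007]
tray [ 4.535e-01 -4.302e-01  3.000e-04]
trayrim [ 0.4427 -0.2359  0.0016]
spindle [ 0.6265 -0.0663  0.0902]
bed [0.641  0.1145 0.0105]
fence [0.6901 0.0859 0.0602]
```

View pics/crop.png

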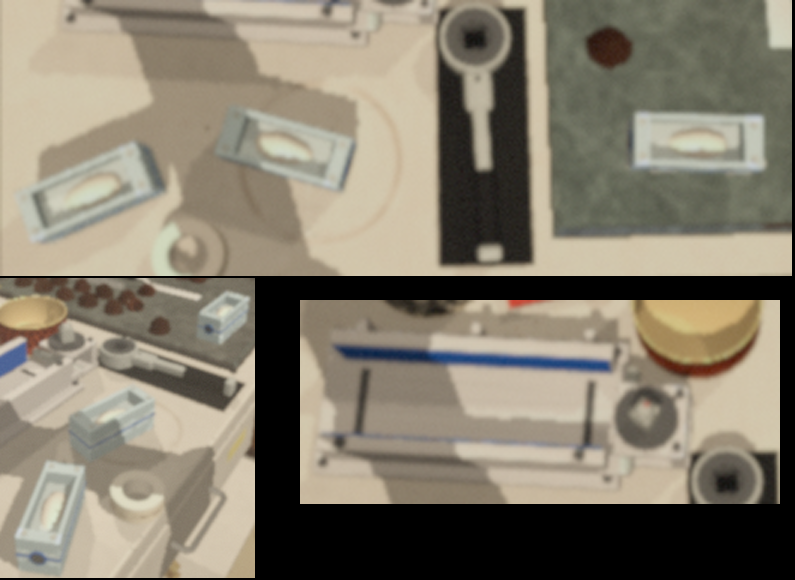

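```bash
python3 - <<'E'
from h import *
c,im,d=load('top0'); s,ims,ds=load('scene0')
b=cv2.resize(ims[235:370,240:350],None,fx=4,fy=4,interpolation=cv2.INTER_CUBIC)
e=cv2.resize(ims[170:225,365:415],None,fx=6,fy=6,interpolation=cv2.INTER_CUBIC)
o=np.zeros((550,760,3),np.uint8); o[:b.shape[0],:440]=b; o[:330,450:750]=e
cv2.imwrite('pics/crop2.png',o[...,::-1])
P=cloud(c,d); hsv=cv2.cvtColor(im,cv2.COLOR_RGB2HSV)
# fence: blue
for cc,ii,dd,nm in((c,im,d,'top'),(s,ims,ds,'scene')):
    H=cv2.cvtColor(ii,cv2.COLOR_RGB2HSV); Q=cloud(cc,dd)
    m=((H[...,0]>105)&(H[...,0]<130)&(H[...,1]>130)).astype(np.uint8)
    n,l,st,ce=cv2.connectedComponentsWithStats(m); k=1+np.argmax(st[1:,4]); p=Q[(l==k)&(dd>0)]
    vx,vy,x0,y0=cv2.fitLine((p[:,:2]*1000).astype(np.float32),cv2.DIST_HUBER,0,.01,.01).ravel()
    print(nm,'blue',st[k],np.degrees(np.arctan2(vy,vx)),x0,y0,p.min(0).round(3),p.max(0).round(3))
    # top edge of blue at z=.057
    ys,xs=np.nonzero(l==k)
    if nm=='top':
        up=np.array([onz(cc,(x,ys[xs==x].min()),.057)[:2] for x in np.unique(xs)])*1000
        f=cv2.fitLine(up.astype(np.float32),cv2.DIST_HUBER,0,.01,.01).ravel(); print(' edge z57',f,up[0],up[-1])
# top: jaws tops z .05-.064
m=((P[...,2]>.050)&(P[...,2]<.064)&(P[...,0]>.58)&(P[...,0]<.75)&(P[...,1]>-.04)&(P[...,1]<.27)).astype(np.uint8)
n,l,st,ce=cv2.connectedComponentsWithStats(m)
for k in range(1,n):
    if st[k,4]>60:
        p=P[l==k]*1000; print('jaw',st[k],cv2.minAreaRect(p[:,:2].astype(np.float32)),np.median(p[:,2]))
# spindle nose: z>.075
m=((P[...,2]>.070)&(P[...,2]<.1)&(P[...,0]>.56)&(P[...,0]<.68)&(P[...,1]>-.12)&(P[...,1]<-.03)); p=P[m]*1000; print('spindle',m.sum(),p.mean(0),np.median(p,0),p.max(0)); ys,xs=np.nonzero(m); print(xs.mean(),ys.mean(),xs.min(),xs.max(),ys.min(),ys.max())
# wrench: points over mat not dark
m=((P[...,0]>.32)&(P[...,0]<.63)&(P[...,1]>-.21)&(P[...,1]<-.1)&(P[...,2]>.012)&(P[...,2]<.045)&(hsv[...,2]>70)).astype(np.uint8)
ys,xs=np.nonzero(m); print('wr',m.sum(),P[m>0].min(0),P[m>0].max(0))
g=cv2.cvtColor(im,cv2.COLOR_RGB2GRAY); sub=cv2.resize(g[184:220,308:348],None,fx=4,fy=4,interpolation=cv2.INTER_CUBIC)
print(cv2.HoughCircles(sub,cv2.HOUGH_GRADIENT,1,60,param1=100,param2=15,minRadius=40,maxRadius=80))
dm=(hsv[...,2]<45)&(P[...,0]>.3)&(P[...,0]<.66)&(P[...,1]>-.24)&(P[...,1]<-.09)
ys,xs=np.nonzero(dm); q=np.array([onz(c,(x,y),.003)[:2] for x,y in zip(xs,ys)])*1000; print('mat',cv2.minAreaRect(q.astype(np.float32)))
E
```

```text
top blue [167 145 111   9 310] 89.99321 687.7732 88.71454 [ 0.686 -0.02   0.026] [0.689 0.233 0.055]
 edge z57 [1.5328679e-03 9.9999881e-01 6.8492877e+02 1.0397143e+02] [685.54354538 230.46916648] [685.24920767 -21.43577724]Traceback (most recent call last):
  File "<stdin>", line 12, in <module>
    return _wrapfunc(a, 'argmax', axis=axis, out=out, **kwds)
    return bound(*args, **kwds)
ValueError: attempt to get argmax of an empty sequence
```

View pics/crop2.png

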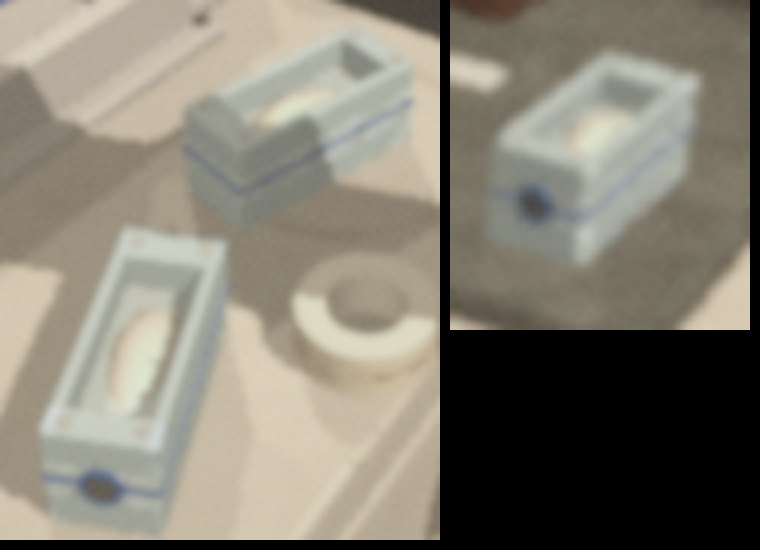

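```bash
cat >> h.py <<'E'
import json
UP=np.array([0,0,1.])
def azv(deg): a=np.radians(deg); return np.array([np.cos(a),np.sin(a),0])
def frame(z,y): z=z/np.linalg.norm(z); x=np.cross(y,z); x/=np.linalg.norm(x); return np.c_[x,np.cross(z,x),z]
def now():
    o=robot.get_obs(); return np.array(o['position']),R.from_rotvec(o['ee_rot']).as_matrix()
def graspR(haz,yaz,tau): # lying mould: hole azimuth, tool-y azimuth, tilt deg
    t=np.radians(tau); return frame(-np.sin(t)*azv(haz)-np.cos(t)*UP, azv(yaz))
def standR(yaz,tau): # pointing forward (clamp x), down tau
    t=np.radians(tau); return frame(np.cos(t)*azv(0)-np.sin(t)*UP, azv(yaz))
def plan(stages,grip,p=None,Rm=None):
    """stages: (pos,R,vmax m/row)"""
    if p is None: p,Rm=now()
    rows=[]
    for q,Q,v in stages:
        q=np.asarray(q); rv=R.from_matrix(Q@Rm.T).as_rotvec()
        n=max(1,int(np.ceil(np.linalg.norm(q-p)/v)),int(np.ceil(np.degrees(np.linalg.norm(rv))/8.4)))
        r=np.round(np.r_[(q-p)/n/.1, rv/n/np.pi],4); rows+=[r.tolist()+[grip]]*n
        p,Rm=q,Q
    for i in range(0,len(rows),5): print(json.dumps(rows[i:i+5]))
E
python3 - <<'E'
from h import *
Q=graspR(117.2,27.2,35); print(Q.round(2))
plan([((.38,.25,.20),Q,.045)],1)
E
```

```text
[[-0.37  0.89  0.26]
 [ 0.73  0.46 -0.51]
 [-0.57  0.   -0.82]]
[[0.1263, -0.4208, -0.0386, -0.0172, -0.0178, -0.0251, 1], [0.1263, -0.4208, -0.0386, -0.0172, -0.0178, -0.0251, 1], [0.1263, -0.4208, -0.0386, -0.0172, -0.0178, -0.0251, 1], [0.1263, -0.4208, -0.0386, -0.0172, -0.0178, -0.0251, 1], [0.1263, -0.4208, -0.0386, -0.0172, -0.0178, -0.0251, 1]]
[[0.1263, -0.4208, -0.0386, -0.0172, -0.0178, -0.0251, 1], [0.1263, -0.4208, -0.0386, -0.0172, -0.0178, -0.0251, 1], [0.1263, -0.4208, -0.0386, -0.0172, -0.0178, -0.0251, 1]]
```

Request:
arm_command --pt "0.126 -0.421 -0.039 -0.017 -0.018 -0.025 1" --pt "0.126 -0.421 -0.039 -0.017 -0.018 -0.025 1" --pt "0.126 -0.421 -0.039 -0.017 -0.018 -0.025 1" --pt "0.126 -0.421 -0.039 -0.017 -0.018 -0.025 1" --pt "0.126 -0.421 -0.039 -0.017 -0.018 -0.025 1"

```text
time_s: 0.65
position: [0.3423, 0.3748, 0.2121]
ee_rot: [1.145, 2.548, -0.28]
wrist_force: [0.6, 0.6, -0.4]
finger_gap: 0.0918
grip_force: 0.0
```

Request:
arm_command --pt "0.126 -0.421 -0.039 -0.017 -0.018 -0.025 1" --pt "0.126 -0.421 -0.039 -0.017 -0.018 -0.025 1" --pt "0.126 -0.421 -0.039 -0.017 -0.018 -0.025 1" --pt "0 0 0 0 0 0 1" --pt "0 0 0 0 0 0 1"

```text
time_s: 1.15
position: [0.3798, 0.2503, 0.2001]
ee_rot: [1.343, 2.209, -0.416]
wrist_force: [-0.2, 0.4, -0.2]
finger_gap: 0.0917
grip_force: 0.0
```

```bash
python3 - <<'E'
from h import *
Q=graspR(117.2,27.2,35); p,Rm=now(); print(p.round(4),np.degrees(R.from_matrix(Q@Rm.T).as_rotvec()).round(2),np.round(robot.get_obs()['joint_pos'],2))
c,im,d=shot('wrist','w1'); P=cloud(c,d)
m=((P[...,2]>.035)&(P[...,2]<.07)&(P[...,0]>.3)&(P[...,0]<.5)&(P[...,1]>.08)&(P[...,1]<.32)).astype(np.uint8)
n,l,st,ce=cv2.connectedComponentsWithStats(m); k=1+np.argmax(st[1:,4]); p=P[l==k]*1000
print(st[k],cv2.minAreaRect(p[:,:2].astype(np.float32)),np.percentile(p[:,2],[5,50,90]))
c,im,d=shot('top','top1'); P=cloud(c,d); hsv=cv2.cvtColor(im,cv2.COLOR_RGB2HSV)
m=((P[...,2]>.050)&(P[...,2]<.064)&(P[...,0]>.58)&(P[...,0]<.75)&(P[...,1]>-.04)&(P[...,1]<.27)).astype(np.uint8)
n,l,st,ce=cv2.connectedComponentsWithStats(m)
for k in range(1,n):
    if st[k,4]>60:
        p=P[l==k]*1000; print('jaw',st[k],cv2.minAreaRect(p[:,:2].astype(np.float32)),np.median(p[:,2]))
m=((P[...,2]>.070)&(P[...,2]<.1)&(P[...,0]>.56)&(P[...,0]<.68)&(P[...,1]>-.12)&(P[...,1]<-.03)); p=P[m]*1000; print('spindle',m.sum(),p.mean(0),p.max(0))
dm=(hsv[...,2]<45)&(P[...,0]>.3)&(P[...,0]<.66)&(P[...,1]>-.24)&(P[...,1]<-.09)&(P[...,2]<.01)
ys,xs=np.nonzero(dm); q=np.array([onz(c,(x,y),.003)[:2] for x,y in zip(xs,ys)])*1000; print('mat',cv2.minAreaRect(q.astype(np.float32)))
E
```

```text
[0.3798 0.2503 0.2001] [-0.15  0.31 -0.32] [-1.28  0.35  0.32  2.05  0.48  1.11 -0.78]
[ 306   99   50   93 2444] ((416.9048767089844, 206.01736450195312), (48.10417938232422, 118.93814086914062), 27.16075897216797) [37.67280243 50.37154379 51.4558816 ]
jaw [162 138 119  14 894] ((696.1483154296875, 107.37118530273438), (270.3181457519531, 19.617815017700195), 89.8485107421875) 55.92628113609588
jaw [280 160   5  30  72] ((632.182861328125, -36.93037033081055), (6.046631813049316, 68.3789291381836), 89.92406463623047) 55.9582245729027
jaw [156 181 122  14 914] ((594.4284057617188, 107.92630767822266), (272.20159912109375, 18.714155197143555), 89.94861602783203) 56.365227495425344
spindle 99 [630.36453025 -64.3655281   84.04754824] [645.2831866  -51.78856538  92.46474186]
mat ((494.7952880859375, -156.1998291015625), (238.11480712890625, 79.72308349609375), 3.4063165187835693)
```

```bash
python3 - <<'E'
from h import *
Q=graspR(117.2,27.2,35)
plan([((.4075,.2217,.09),Q,.04),((.4075,.2217,.0285),Q,.025)],1)
print()
plan([((.4075,.2217,.15),Q,.03),((.6437,.2025,.22),standR(-90,35),.045)],-1,np.array([.4075,.2217,.0285]),Q)
E
```

```text
[[0.0922, -0.0999, -0.3684, -0.0004, 0.0006, -0.0008, 1], [0.0922, -0.0999, -0.3684, -0.0004, 0.0006, -0.0008, 1], [0.0922, -0.0999, -0.3684, -0.0004, 0.0006, -0.0008, 1], [0.0, 0.0, -0.205, 0.0, 0.0, 0.0, 1], [0.0, 0.0, -0.205, 0.0, 0.0, 0.0, 1]]
[[0.0, 0.0, -0.205, 0.0, 0.0, 0.0, 1]]

[[0.0, 0.0, 0.243, 0.0, 0.0, 0.0, -1], [0.0, 0.0, 0.243, 0.0, 0.0, 0.0, -1], [0.0, 0.0, 0.243, 0.0, 0.0, 0.0, -1], [0.0, 0.0, 0.243, 0.0, 0.0, 0.0, -1], [0.0, 0.0, 0.243, 0.0, 0.0, 0.0, -1]]
[[0.1389, -0.0113, 0.0412, 0.029, -0.0177, -0.029, -1], [0.1389, -0.0113, 0.0412, 0.029, -0.0177, -0.029, -1], [0.1389, -0.0113, 0.0412, 0.029, -0.0177, -0.029, -1], [0.1389, -0.0113, 0.0412, 0.029, -0.0177, -0.029, -1], [0.1389, -0.0113, 0.0412, 0.029, -0.0177, -0.029, -1]]
[[0.1389, -0.0113, 0.0412, 0.029, -0.0177, -0.029, -1], [0.1389, -0.0113, 0.0412, 0.029, -0.0177, -0.029, -1], [0.1389, -0.0113, 0.0412, 0.029, -0.0177, -0.029, -1], [0.1389, -0.0113, 0.0412, 0.029, -0.0177, -0.029, -1], [0.1389, -0.0113, 0.0412, 0.029, -0.0177, -0.029, -1]]
[[0.1389, -0.0113, 0.0412, 0.029, -0.0177, -0.029, -1], [0.1389, -0.0113, 0.0412, 0.029, -0.0177, -0.029, -1], [0.1389, -0.0113, 0.0412, 0.029, -0.0177, -0.029, -1], [0.1389, -0.0113, 0.0412, 0.029, -0.0177, -0.029, -1], [0.1389, -0.0113, 0.0412, 0.029, -0.0177, -0.029, -1]]
[[0.1389, -0.0113, 0.0412, 0.029, -0.0177, -0.029, -1], [0.1389, -0.0113, 0.0412, 0.029, -0.0177, -0.029, -1]]
```

Request:
arm_command --pt "0.092 -0.1 -0.368 0 0 -0.001 1" --pt "0.092 -0.1 -0.368 0 0 -0.001 1" --pt "0.092 -0.1 -0.368 0 0 -0.001 1" --pt "0 0 -0.205 0 0 0 1" --pt "0 0 -0.205 0 0 0 1"

```text
time_s: 1.75
position: [0.4077, 0.2212, 0.0477]
ee_rot: [1.353, 2.204, -0.418]
wrist_force: [-0.3, 1.2, -0.8]
finger_gap: 0.0923
grip_force: 0.0
```

Request:
arm_command --pt "0 0 -0.205 0 0 0 1" --pt "0 0 0 0 0 0 1" --pt "0 0 0 0 0 0 -1" --pt "0 0 0 0 0 0 -1" --pt "0 0 0 0 0 0 -1"

```text
time_s: 2.25
position: [0.4079, 0.221, 0.0294]
ee_rot: [1.354, 2.203, -0.417]
wrist_force: [0.0, 0.3, 0.4]
finger_gap: 0.0702
grip_force: 0.0
```

Request:
arm_command --pt "0 0 0 0 0 0 -1" --pt "0 0 0 0 0 0 -1" --pt "0 0 0 0 0 0 -1" --pt "0 0 0 0 0 0 -1" --pt "0 0 0 0 0 0 -1"

```text
time_s: 2.75
position: [0.4078, 0.2205, 0.0288]
ee_rot: [1.353, 2.202, -0.419]
wrist_force: [0.1, 1.4, 5.9]
finger_gap: 0.0479
grip_force: 29.9
```

Request:
arm_command --pt "0 0 0.1 0 0 0 -1" --pt "0 0 0.243 0 0 0 -1" --pt "0 0 0.3 0 0 0 -1" --pt "0 0 0.3 0 0 0 -1" --pt "0 0 0.27 0 0 0 -1"

```text
time_s: 3.25
position: [0.4072, 0.2198, 0.1512]
ee_rot: [1.355, 2.203, -0.419]
wrist_force: [-0.4, 0.7, -0.9]
finger_gap: 0.0482
grip_force: 29.9
```

Request:
arm_command --pt "0.139 -0.011 0.041 0.029 -0.0177 -0.029 -1" --pt "0.139 -0.011 0.041 0.029 -0.0177 -0.029 -1" --pt "0.139 -0.011 0.041 0.029 -0.0177 -0.029 -1" --pt "0.139 -0.011 0.041 0.029 -0.0177 -0.029 -1" --pt "0.139 -0.011 0.041 0.029 -0.0177 -0.029 -1"

```text
time_s: 3.75
position: [0.4772, 0.214, 0.1708]
ee_rot: [2.036, 1.807, 0.133]
wrist_force: [0.1, -0.4, -1.5]
finger_gap: 0.0478
grip_force: 29.9
```

Request:
arm_command --pt "0.139 -0.011 0.041 0.029 -0.0177 -0.029 -1" --pt "0.139 -0.011 0.041 0.029 -0.0177 -0.029 -1" --pt "0.139 -0.011 0.041 0.029 -0.0177 -0.029 -1" --pt "0.139 -0.011 0.041 0.029 -0.0177 -0.029 -1" --pt "0.139 -0.011 0.041 0.029 -0.0177 -0.029 -1"

```text
time_s: 4.25
position: [0.5465, 0.2081, 0.1911]
ee_rot: [2.53, 1.183, 0.705]
wrist_force: [0.4, -0.1, -1.6]
finger_gap: 0.048
grip_force: 29.9
```

Request:
arm_command --pt "0.139 -0.011 0.041 0.029 -0.0177 -0.029 -1" --pt "0.139 -0.011 0.041 0.029 -0.0177 -0.029 -1" --pt "0.139 -0.011 0.041 0.029 -0.0177 -0.029 -1" --pt "0.139 -0.011 0.041 0.029 -0.0177 -0.029 -1" --pt "0.139 -0.011 0.041 0.029 -0.0177 -0.029 -1"

```text
time_s: 4.75
position: [0.5847, 0.2009, 0.2042]
ee_rot: [2.677, 0.764, 0.982]
wrist_force: [-0.0, -0.1, -0.9]
finger_gap: 0.0479
grip_force: 29.9
```

Request:
arm_command --pt "0.139 -0.011 0.041 0.029 -0.0177 -0.029 -1" --pt "0.139 -0.011 0.041 0.029 -0.0177 -0.029 -1" --pt "0 0 0 0 0 0 -1" --pt "0 0 0 0 0 0 -1"

```text
time_s: 5.15
position: [0.6157, 0.2065, 0.2368]
ee_rot: [2.768, 0.431, 1.119]
wrist_force: [-1.2, 0.1, -1.6]
finger_gap: 0.0478
grip_force: 29.9
```

```bash
python3 - <<'E'
from h import *
p,Rm=now(); print(p.round(4),np.degrees(R.from_matrix(standR(-90,35)@Rm.T).as_rotvec()).round(2),np.round(robot.get_obs()['joint_pos'],2),Rm.round(3))
shot('scene','s2')
c,im,d=shot('wrist','w2'); 
plan([((.6437,.2025,.13),standR(-90,35),.03),((.6437,.2025,.0945),standR(-90,35),.01)],-1)
E
```

```text
[0.6157 0.2065 0.2368] [ 13.94 -10.88 -11.26] [-1.27  0.32  0.85  2.19  1.17  0.15 -2.92] [[ 0.685  0.215  0.696]
 [ 0.307 -0.952 -0.008]
 [ 0.66   0.22  -0.718]]
[[0.0707, -0.0093, -0.2659, 0.0194, -0.0152, -0.0156, -1], [0.0707, -0.0093, -0.2659, 0.0194, -0.0152, -0.0156, -1], [0.0707, -0.0093, -0.2659, 0.0194, -0.0152, -0.0156, -1], [0.0707, -0.0093, -0.2659, 0.0194, -0.0152, -0.0156, -1], [0.0, 0.0, -0.0888, 0.0, 0.0, 0.0, -1]]
[[0.0, 0.0, -0.0888, 0.0, 0.0, 0.0, -1], [0.0, 0.0, -0.0888, 0.0, 0.0, 0.0, -1], [0.0, 0.0, -0.0888, 0.0, 0.0, 0.0, -1]]
```

View pics/s2.png

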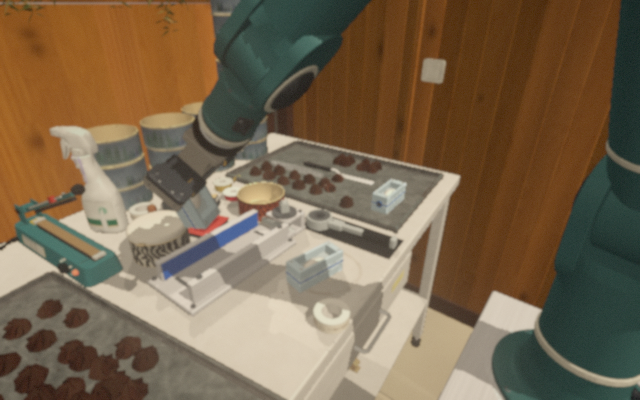

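```bash
cat > kin.py <<'E'
from h import *
import itertools
o=robot.get_obs()
D=[([-1.17,.468,-.012,1.603,.006,1.071,-.056],[.279,.587,.231],[-.691,-3.064,.002]),
([-1.28,.35,.32,2.05,.48,1.11,-.78],[.3798,.2503,.2001],[1.343,2.209,-.416]),
(o['joint_pos'],o['position'],o['ee_rot'])]
ax='zyzyzyz'
def chain(q,s):
    M=np.eye(3); out=[]
    for i in range(7): M=M@R.from_euler(ax[i],s[i]*q[i]).as_matrix(); out.append(M)
    return out
if __name__=='__main__':
    res=[]
    for s in itertools.product([1,-1],repeat=7):
        if s[1]<0: continue
        ch=[chain(d[0],s) for d in D]; Re=[R.from_rotvec(d[2]).as_matrix() for d in D]
        # B M_i C = Re_i : solve B=Rz(b), scan b
        for b in np.radians(np.arange(-180,180,2)):
            B=R.from_euler('z',b).as_matrix()
            C=[(B@c[6]).T@r for c,r in zip(ch,Re)]
            e=max(np.linalg.norm((R.from_matrix(C[0].T@C[i])).as_rotvec()) for i in(1,2))
            res.append((e,s,np.degrees(b)))
    res.sort(key=lambda t:t[0])
    for e,s,b in res[:8]:
        B=R.from_euler('z',np.radians(b)).as_matrix(); A=[];y=[]
        for q,p,_ in D:
            c=[B@m for m in chain(q,s)]
            A.append(np.c_[UP,c[1][:,2],c[2][:,0],c[3][:,2],c[3][:,0],c[5][:,2],c[5][:,0]]); y.append(p)
        x,rs,rk,sv=np.linalg.lstsq(np.vstack(A),np.ravel(y),rcond=None)
        C=(B@chain(D[2][0],s)[6]).T@R.from_rotvec(D[2][2]).as_matrix()
        print(round(e,3),s,b,x.round(3),np.abs(np.vstack(A)@x-np.ravel(y)).max().round(4)); print(C.round(2).tolist())
E
python3 kin.py
```

```text
0.004 (-1, 1, -1, 1, -1, 1, -1) 0.0 [ 0.473  0.4    0.034  0.491  0.017  0.332 -0.016] 0.0313
[[0.0, -1.0, -0.0], [1.0, 0.0, -0.0], [0.0, -0.0, 1.0]]
0.025 (-1, 1, -1, 1, -1, 1, -1) -2.0 [ 0.375  0.452  0.022  0.461 -0.016  0.33  -0.016] 0.0099
[[0.02, -1.0, 0.02], [1.0, 0.03, 0.01], [-0.01, 0.02, 1.0]]
0.027 (-1, 1, -1, 1, -1, 1, -1) 2.0 [ 0.571  0.348  0.047  0.521  0.05   0.333 -0.017] 0.0533
[[-0.03, -1.0, -0.02], [1.0, -0.02, -0.01], [0.01, -0.02, 1.0]]
0.051 (-1, 1, -1, 1, -1, 1, -1) -4.0 [ 0.277  0.503  0.009  0.429 -0.049  0.327 -0.015] 0.0109
[[0.05, -1.0, 0.05], [1.0, 0.05, 0.01], [-0.02, 0.05, 1.0]]
0.053 (-1, 1, -1, 1, -1, 1, -1) 4.0 [ 0.669  0.295  0.059  0.551  0.083  0.335 -0.018] 0.0758
[[-0.05, -1.0, -0.05], [1.0, -0.05, -0.02], [0.01, -0.05, 1.0]]
0.077 (-1, 1, -1, 1, -1, 1, -1) -6.000000000000001 [ 0.18   0.553 -0.003  0.397 -0.081  0.324 -0.014] 0.0309
[[0.07, -0.99, 0.07], [1.0, 0.08, 0.02], [-0.03, 0.07, 1.0]]
0.08 (-1, 1, -1, 1, -1, 1, -1) 6.000000000000001 [ 0.766  0.241  0.071  0.58   0.116  0.336 -0.019] 0.0987
[[-0.08, -0.99, -0.07], [1.0, -0.07, -0.03], [0.02, -0.07, 1.0]]
0.104 (-1, 1, -1, 1, -1, 1, -1) -8.0 [ 0.082  0.602 -0.015  0.365 -0.114  0.321 -0.014] 0.05
[[0.1, -0.99, 0.09], [0.99, 0.1, 0.03], [-0.04, 0.09, 1.0]]
```

```bash
cat >> h.py <<'E'
def log():
    o=robot.get_obs(); open('log.txt','a').write(json.dumps([list(map(float,o[k])) for k in('joint_pos','position','ee_rot')])+'\n')
E
python3 - <<'E'
from h import *
log()
Q=graspR(117.2,27.2,35)
plan([((.46,.22,.20),Q,.045)],-1)
E
```

```text
[[-0.111, 0.0098, -0.026, -0.0286, 0.0185, 0.031, -1], [-0.111, 0.0098, -0.026, -0.0286, 0.0185, 0.031, -1], [-0.111, 0.0098, -0.026, -0.0286, 0.0185, 0.031, -1], [-0.111, 0.0098, -0.026, -0.0286, 0.0185, 0.031, -1], [-0.111, 0.0098, -0.026, -0.0286, 0.0185, 0.031, -1]]
[[-0.111, 0.0098, -0.026, -0.0286, 0.0185, 0.031, -1], [-0.111, 0.0098, -0.026, -0.0286, 0.0185, 0.031, -1], [-0.111, 0.0098, -0.026, -0.0286, 0.0185, 0.031, -1], [-0.111, 0.0098, -0.026, -0.0286, 0.0185, 0.031, -1], [-0.111, 0.0098, -0.026, -0.0286, 0.0185, 0.031, -1]]
[[-0.111, 0.0098, -0.026, -0.0286, 0.0185, 0.031, -1], [-0.111, 0.0098, -0.026, -0.0286, 0.0185, 0.031, -1], [-0.111, 0.0098, -0.026, -0.0286, 0.0185, 0.031, -1], [-0.111, 0.0098, -0.026, -0.0286, 0.0185, 0.031, -1]]
```

Request:
arm_command --pt "-0.111 0.01 -0.026 -0.0286 0.0185 0.031 -1" --pt "-0.111 0.01 -0.026 -0.0286 0.0185 0.031 -1" --pt "-0.111 0.01 -0.026 -0.0286 0.0185 0.031 -1" --pt "-0.111 0.01 -0.026 -0.0286 0.0185 0.031 -1" --pt "-0.111 0.01 -0.026 -0.0286 0.0185 0.031 -1"

```text
time_s: 5.75
position: [0.5714, 0.2083, 0.2242]
ee_rot: [2.539, 1.135, 0.668]
wrist_force: [-0.1, 0.1, -1.4]
finger_gap: 0.0484
grip_force: 3.0
```

```bash
python3 -c "
from h import *
log()"
```

Request:
arm_command --pt "-0.111 0.01 -0.026 -0.0286 0.0185 0.031 -1" --pt "-0.111 0.01 -0.026 -0.0286 0.0185 0.031 -1" --pt "-0.111 0.01 -0.026 -0.0286 0.0185 0.031 -1" --pt "-0.111 0.01 -0.026 -0.0286 0.0185 0.031 -1" --pt "-0.111 0.01 -0.026 -0.0286 0.0185 0.031 -1"

```text
time_s: 6.25
position: [0.5164, 0.2134, 0.2115]
ee_rot: [2.028, 1.798, 0.107]
wrist_force: [-0.0, -0.3, -0.6]
finger_gap: 0.0476
grip_force: 29.9
```

```bash
python3 -c "
from h import *
log()"
```

Request:
arm_command --pt "-0.111 0.01 -0.026 -0.0286 0.0185 0.031 -1" --pt "-0.111 0.01 -0.026 -0.0286 0.0185 0.031 -1" --pt "-0.111 0.01 -0.026 -0.0286 0.0185 0.031 -1" --pt "-0.111 0.01 -0.026 -0.0286 0.0185 0.031 -1" --pt "0 0 0 0 0 0 -1"

```text
time_s: 6.75
position: [0.4711, 0.2195, 0.1998]
ee_rot: [1.476, 2.157, -0.325]
wrist_force: [0.1, -0.2, -2.1]
finger_gap: 0.048
grip_force: 30.0
```

```bash
cat > fit.py <<'E'
from kin import *
L=[json.loads(l) for l in open('log.txt')]; L.append(([-1.17,.468,-.012,1.603,.006,1.071,-.056],[.279,.587,.231],[-.691,-3.064,.002]))
S=(-1,1,-1,1,-1,1,-1)
def cols(q):
    c=chain(q,S); return np.c_[UP,c[0][:,0],c[0][:,1],c[1][:,2],c[2][:,0],c[2][:,1],c[3][:,2],c[3][:,0],c[4][:,1],c[5][:,2],c[5][:,0],c[6][:,0],c[6][:,1]]
if __name__=='__main__':
    log()
    L=[json.loads(l) for l in open('log.txt')]+L[-1:]
    A=np.vstack([cols(q) for q,_,_ in L]); y=np.ravel([p for _,p,_ in L])
    lam=1e-3; x=np.linalg.solve(A.T@A+lam**2*np.eye(A.shape[1]),A.T@y); print(len(L),x.round(4),np.abs(A@x-y).max(),np.linalg.svd(A)[1].round(3))
    for q,p,r in L:
        print(np.round(q,2),np.round(p,3),np.degrees(R.from_matrix(chain(q,S)[6]@R.from_euler('z',90,degrees=True).as_matrix()@R.from_rotvec(r).as_matrix().T).as_rotvec()).round(2))
E
python3 fit.py
```

```text
5 [ 3.053e-01  1.500e-03 -3.050e-02  5.204e-01  2.900e-03 -4.900e-03
  4.692e-01  7.000e-04  1.700e-03  3.117e-01  6.000e-04  1.000e-04
  1.000e-04] 2.920011793131061e-05 [4.692 4.449 4.124 1.625 1.583 0.729 0.486 0.375 0.228 0.225 0.118 0.042
 0.01 ]
[-1.27  0.32  0.84  2.19  1.17  0.15 -2.92] [0.615 0.206 0.236] [0. 0. 0.]
[-0.81  0.23  0.26  2.1   0.65  0.47 -1.83] [0.571 0.208 0.224] [ 0.  0. -0.]
[-0.77  0.29  0.09  2.    0.55  0.83 -1.17] [0.516 0.213 0.211] [ 0.  0. -0.]
[-0.83  0.37  0.01  1.96  0.62  1.07 -0.82] [0.471 0.22  0.2  ] [-0.  0.  0.]
[-1.17  0.47 -0.01  1.6   0.01  1.07 -0.06] [0.279 0.587 0.231] [ 0.05 -0.04  0.02]
```

```bash
cat > ik.py <<'E'
from kin import chain
from h import *
from scipy.optimize import least_squares
S=(-1,1,-1,1,-1,1,-1)
lo=np.array([-2.53,-.31,-1.57,.28,-1.29,.15,-2.92]);hi=np.array([2.53,2.02,1.55,2.44,4.43,1.84,2.92])
X=[.3053,-.0305,.5204,.4692,.3117]; C90=R.from_euler('z',90,degrees=True).as_matrix()
def fk(q):
    c=chain(q,S); return X[0]*UP+X[1]*c[0][:,1]+X[2]*c[1][:,2]+X[3]*c[3][:,2]+X[4]*c[5][:,2]-.0049*c[2][:,1]+.0017*c[4][:,1], c[6]@C90
def err(q,p,Q):
    a,b=fk(q); return np.r_[(a-p)*5,R.from_matrix(Q@b.T).as_rotvec()]
def ik(p,Q,q0,reg=1e-3):
    s=least_squares(lambda q:np.r_[err(q,p,Q),reg*(q-q0)],np.clip(q0,lo+.01,hi-.01),bounds=(lo,hi))
    return s.x,np.linalg.norm(err(s.x,p,Q))
def best(p,Q,n=30,seed=0):
    g=np.random.default_rng(seed); out=[]
    for _ in range(n):
        q,e=ik(p,Q,lo+(hi-lo)*g.random(7),1e-4)
        if e<2e-3: out.append(((np.minimum(q-lo,hi-q)).min(),q))
    out.sort(key=lambda t:-t[0]); return out
E
python3 - <<'E'
from ik import *
for tau in(35,50,60,70):
  for head in(0,180):
    for ya in(90,-90):
      t=np.radians(tau); Q=frame(np.cos(t)*azv(head)-np.sin(t)*UP,azv(ya))
      for y in(.0125,.2025):
        b=best(np.array([.644,y,.1]),Q,12)
        print(tau,head,ya,y,len(b),[(round(m,2),q.round(2).tolist()) for m,q in b[:1]])
E
```

```text
35 0 90 0.0125 7 [(np.float64(0.16), [0.92, 1.37, -1.39, 2.28, 2.54, 1.22, -0.09])]
35 0 90 0.2025 7 [(np.float64(0.27), [0.32, 1.05, -1.12, 2.17, 2.35, 1.28, -0.58])]
35 0 -90 0.0125 3 [(np.float64(0.12), [0.19, 0.62, -0.36, 2.32, 2.84, 0.78, 1.9])]
35 0 -90 0.2025 3 [(np.float64(0.24), [-0.19, 0.68, -0.44, 2.2, 2.33, 0.89, 2.08])]
35 180 90 0.0125 0 []
35 180 90 0.2025 0 []
35 180 -90 0.0125 0 []
35 180 -90 0.2025 0 []
50 0 90 0.0125 7 [(np.float64(0.28), [0.75, 0.84, -1.09, 2.16, 2.06, 0.72, -0.2])]
50 0 90 0.2025 7 [(np.float64(0.37), [0.07, 0.67, -0.71, 2.07, 1.88, 0.69, -0.51])]
50 0 -90 0.0125 3 [(np.float64(0.19), [0.21, 0.53, -0.38, 2.19, 2.42, 0.34, 2.29])]
50 0 -90 0.2025 3 [(np.float64(0.35), [-0.06, 0.61, -0.54, 2.08, 1.88, 0.59, 2.57])]
50 180 90 0.0125 6 [(np.float64(0.11), [-0.06, 1.01, 0.01, 1.1, -0.04, 1.73, 1.53])]
50 180 90 0.2025 6 [(np.float64(0.09), [-0.21, 1.07, -0.14, 0.99, -0.08, 1.75, 1.26])]
50 180 -90 0.0125 8 [(np.float64(0.11), [-0.01, 1.02, -0.1, 1.09, 0.03, 1.73, -1.66])]
50 180 -90 0.2025 9 [(np.float64(0.09), [-0.21, 1.07, -0.13, 0.99, -0.09, 1.75, 
[... 664 characters left out ...]
5, -0.03, 1.54, -1.9])]
70 0 90 0.0125 5 [(np.float64(0.45), [0.72, 0.85, -1.12, 1.93, 1.3, 0.8, 0.5])]
70 0 90 0.2025 5 [(np.float64(0.5), [0.33, 0.87, -1.07, 1.84, 1.3, 0.91, 0.21])]
70 0 -90 0.0125 7 [(np.float64(0.39), [0.48, 0.64, -0.74, 1.94, 0.98, 0.54, -2.47])]
70 0 -90 0.2025 7 [(np.float64(0.36), [-1.06, 0.71, 0.88, 1.94, -0.88, 0.51, -1.23])]
70 180 90 0.0125 5 [(np.float64(0.55), [-0.06, 0.79, -0.0, 1.41, -0.02, 1.29, 1.52])]
70 180 90 0.2025 5 [(np.float64(0.52), [-0.27, 0.84, -0.06, 1.32, -0.06, 1.32, 1.28])]
70 180 -90 0.0125 8 [(np.float64(0.54), [0.05, 0.81, -0.18, 1.4, 0.1, 1.3, -1.72])]
70 180 -90 0.2025 8 [(np.float64(0.52), [-0.19, 0.85, -0.21, 1.31, 0.04, 1.32, -1.94])]
```

```bash
cat >> ik.py <<'E'
def follow(q,stages):
    """greedy min-norm tracking; returns end q, worst margin, worst err"""
    p,Rm=fk(q); mg=9;we=0
    for P1,Q1,v in stages:
        P1=np.asarray(P1); rv=R.from_matrix(Q1@Rm.T).as_rotvec(); n=max(1,int(np.ceil(np.linalg.norm(P1-p)/.04)),int(np.ceil(np.degrees(np.linalg.norm(rv))/8.4)))
        for i in range(1,n+1):
            q,e=ik(p+(P1-p)*i/n,R.from_rotvec(rv*i/n).as_matrix()@Rm,q,.01); we=max(we,e); mg=min(mg,np.minimum(q-lo,hi-q).min())
        p,Rm=P1,Q1
    return q,mg,we
def grasp(c,haz,ya,tau,g,dz=.028): # TCP pose for lying mould
    Q=graspR(haz,ya,tau); return np.r_[np.asarray(c)[:2]+azv(haz)[:2]*(g-.059),dz]+.002*Q[:,2],Q
def place(y,ya,tau,g,x=.646,off=.002,head=180,z=.0135):
    t=np.radians(tau); Q=frame(np.cos(t)*azv(head)-np.sin(t)*UP,azv(ya)); return np.array([x,y,z+g])-off*azv(head)+.002*Q[:,2],Q
E
python3 - <<'E'
from ik import *
M=[('m1',(.4165,.204),117.2,.2025,63),('m2',(.4662,.0266),-102.5,.1075,-77.5),('m3',(.492,-.352),91.2,.0125,88.8)]
q0=np.array(json.loads(open('log.txt').readlines()[-1])[0])
for tau in(50,60):
 for n,c,h,y,yaw in M:
  for base in(h-90,h+90):
    pg,Qg=grasp(c,h,base,tau,.085); pp,Qp=place(y,base+yaw,tau,.085)
    up=np.array([0,0,.12])
    q1,m1,e1=follow(q0,[(pg+up,Qg,0)]); 
    q2,m2,e2=follow(q1,[(pg,Qg,0),(pg+up,Qg,0)]); q3,m3,e3=follow(q2,[(pp+up,Qp,0),(pp,Qp,0)])
    print(tau,n,base,(round(m1,2),round(e1,3)),(round(m2,2),round(e2,3)),q2.round(2),(round(m3,2),round(e3,3)),q3.round(2))
E
```

```text
50 m1 27.200000000000003 (np.float64(0.43), np.float64(0.0)) (np.float64(0.42), np.float64(0.0)) [-1.05  0.57  0.01  2.01  0.75  1.24 -1.07] (np.float64(0.0), np.float64(0.058)) [-0.2   1.08 -0.16  0.98 -0.07  1.76  1.26]
50 m1 207.2 (np.float64(0.0), np.float64(0.0)) (np.float64(0.0), np.float64(0.0)) [-1.96  1.39  1.54  2.08 -0.6   1.06 -2.84] (np.float64(0.0), np.float64(0.058)) [-0.2   1.08 -0.16  0.98 -0.07  1.76 -1.88]
50 m2 -192.5 (np.float64(0.0), np.float64(0.111)) (np.float64(0.0), np.float64(0.0)) [ 1.44  1.41 -1.57  2.09  0.74  0.88  2.56] (np.float64(0.0), np.float64(0.047)) [-0.14  1.04 -0.06  1.06 -0.07  1.73  1.4 ]
50 m2 -12.5 (np.float64(0.24), np.float64(0.0)) (np.float64(0.18), np.float64(0.0)) [ 0.52  0.5  -0.1   2.15 -1.    1.02  0.99] (np.float64(0.0), np.float64(0.047)) [-0.14  1.04 -0.05  1.06 -0.07  1.73 -1.74]
50 m3 1.2000000000000028 (np.float64(0.25), np.float64(0.0)) (np.float64(0.31), np.float64(0.0)) [-0.27  0.56  0.47  2.12  1.11  0.7  -0.81] (np.float64(0.0), np.float64(0.043)) [-0.09  1.02  0.06  1.09 -0.08  1.73  1.55]
50 m3 181.2 (np.float64(0.34),
[... 743 characters left out ...]
), np.float64(0.0)) [ 0.24  1.1  -0.85  1.17  0.51  1.63  1.01]
60 m2 -12.5 (np.float64(0.23), np.float64(0.0)) (np.float64(0.16), np.float64(0.0)) [ 0.6   0.61 -0.12  2.13 -1.06  1.14  1.12] (np.float64(0.12), np.float64(0.0)) [-0.38  0.94  0.38  1.24 -0.34  1.54 -1.53]
60 m3 1.2000000000000028 (np.float64(0.24), np.float64(0.0)) (np.float64(0.3), np.float64(0.0)) [-0.34  0.66  0.49  2.14  1.25  0.8  -1.03] (np.float64(0.13), np.float64(0.0)) [ 0.09  0.93 -0.28  1.23  0.15  1.53  1.39]
60 m3 181.2 (np.float64(0.32), np.float64(0.0)) (np.float64(0.32), np.float64(0.0)) [-0.01  0.61  0.07  2.12  1.38  1.03  2.06] (np.float64(0.0), np.float64(0.975)) [ 0.56  1.41 -1.57  1.56  1.27  1.82  2.92]
```

```bash
python3 - <<'E'
from ik import *
Q=graspR(117.2,27.2,35)
plan([((.43,.23,.08),Q,.045),((.43,.23,.03),Q,.02)],-1)
print()
g,Qg=grasp((.4165+.0225,.204+.0083),117.2,27.2,60,.085); print(g)
plan([((.43,.23,.12),Q,.04),(g+[0,0,.1],Qg,.04)],1,np.array([.43,.23,.03]),Q)
E
```

```text
[[-0.1369, 0.0349, -0.3992, -0.0088, 0.0056, 0.0083, -1], [-0.1369, 0.0349, -0.3992, -0.0088, 0.0056, 0.0083, -1], [-0.1369, 0.0349, -0.3992, -0.0088, 0.0056, 0.0083, -1], [0.0, 0.0, -0.1667, 0.0, 0.0, 0.0, -1], [0.0, 0.0, -0.1667, 0.0, 0.0, 0.0, -1]]
[[0.0, 0.0, -0.1667, 0.0, 0.0, 0.0, -1]]

[0.42790717 0.23388431 0.027     ]
[[0.0, 0.0, 0.3, 0.0, 0.0, 0.0, 1], [0.0, 0.0, 0.3, 0.0, 0.0, 0.0, 1], [0.0, 0.0, 0.3, 0.0, 0.0, 0.0, 1], [-0.007, 0.0129, 0.0233, -0.0412, -0.0212, 0.0, 1], [-0.007, 0.0129, 0.0233, -0.0412, -0.0212, 0.0, 1]]
[[-0.007, 0.0129, 0.0233, -0.0412, -0.0212, 0.0, 1]]
```

Request:
arm_command --pt "-0.137 0.035 -0.399 -0.0088 0.0056 0.0083 -1" --pt "-0.137 0.035 -0.399 -0.0088 0.0056 0.0083 -1" --pt "-0.137 0.035 -0.399 -0.0088 0.0056 0.0083 -1" --pt "0 0 -0.16 0 0 0 -1" --pt "0 0 -0.16 0 0 0 -1"

```text
time_s: 7.25
position: [0.4324, 0.2283, 0.0491]
ee_rot: [1.356, 2.202, -0.42]
wrist_force: [0.2, -0.9, -0.8]
finger_gap: 0.0477
grip_force: 30.0
```

Request:
arm_command --pt "0 0 -0.15 0 0 0 -1" --pt "0 0 -0.03 0 0 0 -1" --pt "0 0 0 0 0 0 1" --pt "0 0 0 0 0 0 1" --pt "0 0 0 0 0 0 1"

```text
time_s: 7.75
position: [0.4324, 0.2293, 0.0326]
ee_rot: [1.355, 2.203, -0.419]
wrist_force: [0.0, 0.6, 0.3]
finger_gap: 0.0698
grip_force: 0.0
```

Request:
arm_command --pt "0 0 0 0 0 0 1" --pt "0 0 0 0 0 0 1" --pt "0 0 0.3 0 0 0 1" --pt "0 0 0.3 0 0 0 1" --pt "0 0 0.3 0 0 0 1"

```text
time_s: 8.25
position: [0.4316, 0.2287, 0.1227]
ee_rot: [1.354, 2.204, -0.422]
wrist_force: [0.8, 0.9, -0.3]
finger_gap: 0.0921
grip_force: 0.0
```

Request:
arm_command --pt "-0.007 0.013 0.023 -0.0412 -0.0212 0 1" --pt "-0.007 0.013 0.023 -0.0412 -0.0212 0 1" --pt "-0.007 0.013 0.023 -0.0412 -0.0212 0 1" --pt "0 0 0 0 0 0 1" --pt "0 0 0 0 0 0 1"

```text
time_s: 8.75
position: [0.4295, 0.2327, 0.128]
ee_rot: [1.131, 1.845, -0.646]
wrist_force: [0.6, 0.3, 0.3]
finger_gap: 0.0919
grip_force: 0.0
```

```bash
cat >> ik.py <<'E'
def lying(P,x0,x1,y0,y1,zmin=.035,zmax=.07):
    m=((P[...,2]>zmin)&(P[...,2]<zmax)&(P[...,0]>x0)&(P[...,0]<x1)&(P[...,1]>y0)&(P[...,1]<y1)).astype(np.uint8)
    n,l,st,ce=cv2.connectedComponentsWithStats(m); k=1+np.argmax(st[1:,4]); p=P[l==k]*1000
    r=cv2.minAreaRect(p[:,:2].astype(np.float32)); b=cv2.boxPoints(r); e=b[1]-b[0]; f=b[2]-b[1]; e=e if np.linalg.norm(e)>np.linalg.norm(f) else f
    print(np.round(r[0],1),np.round(r[1],1),'axis az',np.degrees(np.arctan2(e[1],e[0])).round(2),np.percentile(p[:,2],[50,90]).round(1)); return r
E
python3 - <<'E'
from ik import *
print(now()[0].round(4))
c,im,d=shot('wrist','w3'); lying(cloud(c,d),.3,.55,.1,.36)
c,im,d=shot('top','t3'); lying(cloud(c,d),.3,.55,.1,.33,.035,.06)
cv2.imwrite('pics/a.png',np.hstack([shot('wrist')[1][::2,::2],im[180:380,100:420]])[...,::-1])
E
```

```text
[0.4295 0.2327 0.128 ]
[440.3 213.8] [ 48.1 119. ] axis az -62.71 [47.2 51.1]
[439.2 210.1] [ 48.7 119.1] axis az -62.21 [49.6 53.4]
```

View pics/a.png

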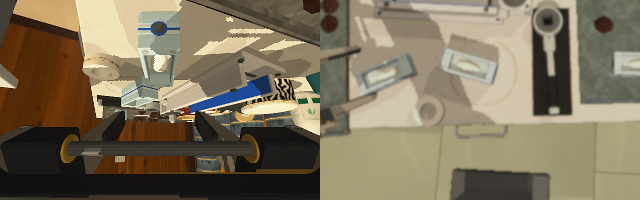

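```bash
python3 - <<'E'
from ik import *
g,Qg=grasp((.4397,.212),117.5,27.5,60,.085); print(g)
plan([(g+[0,0,.05],Qg,.04),(g,Qg,.02)],1)
print(); pp,Qp=place(.2025,90.2,60,.085); up=np.array([0,0,.1]); print(pp)
plan([(g+[0,0,.13],Qg,.03),(pp+[0,0,.11],Qp,.045)],-1,g,Qg)
E
```

```text
[0.42849431 0.23352593 0.027     ]
[[-0.0101, 0.0086, -0.264, -0.0009, 0.001, 0.0015, 1], [-0.0101, 0.0086, -0.264, -0.0009, 0.001, 0.0015, 1], [0.0, 0.0, -0.1667, 0.0, 0.0, 0.0, 1], [0.0, 0.0, -0.1667, 0.0, 0.0, 0.0, 1], [0.0, 0.0, -0.1667, 0.0, 0.0, 0.0, 1]]

[0.647      0.2025     0.09676795]
[[0.0, 0.0, 0.26, 0.0, 0.0, 0.0, -1], [0.0, 0.0, 0.26, 0.0, 0.0, 0.0, -1], [0.0, 0.0, 0.26, 0.0, 0.0, 0.0, -1], [0.0, 0.0, 0.26, 0.0, 0.0, 0.0, -1], [0.0, 0.0, 0.26, 0.0, 0.0, 0.0, -1]]
[[0.1681, -0.0239, 0.0383, 0.0208, 0.0343, 0.0209, -1], [0.1681, -0.0239, 0.0383, 0.0208, 0.0343, 0.0209, -1], [0.1681, -0.0239, 0.0383, 0.0208, 0.0343, 0.0209, -1], [0.1681, -0.0239, 0.0383, 0.0208, 0.0343, 0.0209, -1], [0.1681, -0.0239, 0.0383, 0.0208, 0.0343, 0.0209, -1]]
[[0.1681, -0.0239, 0.0383, 0.0208, 0.0343, 0.0209, -1], [0.1681, -0.0239, 0.0383, 0.0208, 0.0343, 0.0209, -1], [0.1681, -0.0239, 0.0383, 0.0208, 0.0343, 0.0209, -1], [0.1681, -0.0239, 0.0383, 0.0208, 0.0343, 0.0209, -1], [0.1681, -0.0239, 0.0383, 0.0208, 0.0343, 0.0209, -1]]
[[0.1681, -0.0239, 0.0383, 0.0208, 0.0343, 0.0209, -1], [0.1681, -0.0239, 0.0383, 0.0208, 0.0343, 0.0209, -1], [0.1681, -0.0239, 0.0383, 0.0208, 0.0343, 0.0209, -1]]
```

Request:
arm_command --pt "-0.01 0.009 -0.264 -0.001 0.001 0.0015 1" --pt "-0.01 0.009 -0.264 -0.001 0.001 0.0015 1" --pt "0 0 -0.167 0 0 0 1" --pt "0 0 -0.167 0 0 0 1" --pt "0 0 -0.167 0 0 0 1"

```text
time_s: 9.4
position: [0.4287, 0.2341, 0.0263]
ee_rot: [1.122, 1.849, -0.648]
wrist_force: [-0.5, 0.4, -0.6]
finger_gap: 0.0924
grip_force: 0.0
```

Request:
arm_command --pt "0 0 0 0 0 0 1" --pt "0 0 0 0 0 0 -1" --pt "0 0 0 0 0 0 -1" --pt "0 0 0 0 0 0 -1" --pt "0 0 0 0 0 0 -1"

```text
time_s: 9.9
position: [0.4279, 0.2348, 0.0263]
ee_rot: [1.118, 1.849, -0.649]
wrist_force: [0.4, 0.2, 0.8]
finger_gap: 0.0618
grip_force: 0.0
```

Request:
arm_command --pt "0 0 0 0 0 0 -1" --pt "0 0 0 0 0 0 -1" --pt "0 0 0 0 0 0 -1" --pt "0 0 0 0 0 0 -1"

```text
time_s: 10.3
position: [0.4278, 0.2348, 0.0259]
ee_rot: [1.117, 1.849, -0.65]
wrist_force: [0.1, 1.3, 1.7]
finger_gap: 0.0478
grip_force: 30.0
```

Request:
arm_command --pt "0 0 0.2 0 0 0 -1" --pt "0 0 0.26 0 0 0 -1" --pt "0 0 0.3 0 0 0 -1" --pt "0 0 0.3 0 0 0 -1" --pt "0 0 0.26 0 0 0 -1"

```text
time_s: 10.8
position: [0.4274, 0.2346, 0.1585]
ee_rot: [1.118, 1.85, -0.65]
wrist_force: [-0.1, 0.3, -1.6]
finger_gap: 0.048
grip_force: 30.0
```

Request:
arm_command --pt "0.168 -0.024 0.038 0.0208 0.0343 0.0209 -1" --pt "0.168 -0.024 0.038 0.0208 0.0343 0.0209 -1" --pt "0.168 -0.024 0.038 0.0208 0.0343 0.0209 -1" --pt "0.168 -0.024 0.038 0.0208 0.0343 0.0209 -1" --pt "0.168 -0.024 0.038 0.0208 0.0343 0.0209 -1"

```text
time_s: 11.3
position: [0.5116, 0.2227, 0.177]
ee_rot: [0.846, 2.613, -0.492]
wrist_force: [0.2, 0.2, -2.1]
finger_gap: 0.0482
grip_force: 30.0
```

Request:
arm_command --pt "0.168 -0.024 0.038 0.0208 0.0343 0.0209 -1" --pt "0.168 -0.024 0.038 0.0208 0.0343 0.0209 -1" --pt "0.168 -0.024 0.038 0.0208 0.0343 0.0209 -1" --pt "0.168 -0.024 0.038 0.0208 0.0343 0.0209 -1" --pt "0.168 -0.024 0.038 0.0208 0.0343 0.0209 -1"

```text
time_s: 11.8
position: [0.5955, 0.21, 0.1961]
ee_rot: [-0.342, -2.92, 0.198]
wrist_force: [-0.1, 0.7, -1.7]
finger_gap: 0.0478
grip_force: 30.0
```

Request:
arm_command --pt "0.168 -0.024 0.038 0.0208 0.0343 0.0209 -1" --pt "0.168 -0.024 0.038 0.0208 0.0343 0.0209 -1" --pt "0.168 -0.024 0.038 0.0208 0.0343 0.0209 -1" --pt "0 0 0 0 0 0 -1"

```text
time_s: 12.2
position: [0.648, 0.1989, 0.1997]
ee_rot: [-0.002, -2.616, -0.001]
wrist_force: [0.5, -2.1, -2.9]
finger_gap: 0.048
grip_force: 30.0
```

```bash
python3 - <<'E'
from ik import *
pp,Qp=place(.2025,90.2,60,.085); Qp=place(.2025,90,60,.085)[1]
p,Rm=now(); print(p.round(4),np.degrees(R.from_matrix(Qp@Rm.T).as_rotvec()).round(2),np.round(robot.get_obs()['joint_pos'],2))
plan([(pp+[0,0,.03],Qp,.03),(pp,Qp,.01)],-1)
cv2.imwrite('pics/b.png',shot('scene')[1][100:360,60:420][...,::-1])
E
```

```text
[0.648  0.1989 0.1997] [-0.   -0.13  0.11] [-0.12  0.88 -0.32  1.09  0.05  1.69  1.17]
[[-0.0032, 0.012, -0.243, -0.0, -0.0002, 0.0002, -1], [-0.0032, 0.012, -0.243, -0.0, -0.0002, 0.0002, -1], [-0.0032, 0.012, -0.243, -0.0, -0.0002, 0.0002, -1], [0.0, 0.0, -0.1, 0.0, 0.0, 0.0, -1], [0.0, 0.0, -0.1, 0.0, 0.0, 0.0, -1]]
[[0.0, 0.0, -0.1, 0.0, 0.0, 0.0, -1]]
```

View pics/b.png

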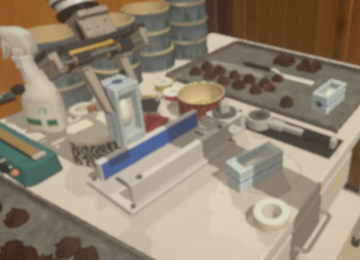

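Request:
arm_command --pt "-0.003 0.012 -0.243 0 0 0 -1" --pt "-0.003 0.012 -0.243 0 0 0 -1" --pt "-0.003 0.012 -0.243 0 0 0 -1" --pt "0 0 -0.1 0 0 0 -1" --pt "0 0 -0.1 0 0 0 -1"

```text
time_s: 12.75
position: [0.6438, 0.2078, 0.1145]
ee_rot: [0.008, -2.624, -0.002]
wrist_force: [-0.5, -0.4, -1.2]
finger_gap: 0.048
grip_force: 30.0
```

Request:
arm_command --pt "0 0 -0.07 0 0 0 -1" --pt "0 0 -0.03 0 0 0 -1" --pt "0 0 0 0 0 0 -1"

```text
time_s: 13.05
position: [0.6447, 0.2071, 0.1043]
ee_rot: [0.006, -2.624, -0.002]
wrist_force: [0.4, 0.4, -1.3]
finger_gap: 0.048
grip_force: 30.0
```

Request:
arm_command --pt "0.02 -0.045 -0.03 0 0 0 -1" --pt "0 0 -0.03 0 0 0 -1" --pt "0 0 0 0 0 0 -1"

```text
time_s: 13.35
position: [0.6466, 0.202, 0.0977]
ee_rot: [0.005, -2.623, -0.002]
wrist_force: [0.2, -0.3, -1.5]
finger_gap: 0.0478
grip_force: 30.0
```

Request:
arm_command --pt "0 0 -0.01 0 0 0 -1" --pt "0 0 0 0 0 0 -1" --pt "0 0 -0.01 0 0 0 -1" --pt "0 0 0 0 0 0 -1"

```text
time_s: 13.75
position: [0.6467, 0.2025, 0.0973]
ee_rot: [0.006, -2.624, -0.002]
wrist_force: [0.5, -1.1, 6.1]
finger_gap: 0.0479
grip_force: 30.0
```

Request:
arm_command --pt "0 0 0 0 0 0 0.43" --pt "0 0 0 0 0 0 0.43" --pt "0 0 0 0 0 0 0.43" --pt "0 0 0 0 0 0 0.43" --pt "0 0 0 0 0 0 0.43"

```text
time_s: 14.25
position: [0.6464, 0.2026, 0.0958]
ee_rot: [0.006, -2.623, -0.002]
wrist_force: [-0.4, -0.3, 1.3]
finger_gap: 0.0658
grip_force: 0.0
```

Request:
arm_command --pt "0 0 0.15 0 0 0 0.43" --pt "0 0 0.3 0 0 0 0.43" --pt "0 0 0.35 0 0 0 0.43" --pt "0 0 0.35 0 0 0 0.43" --pt "0 0 0.35 0 0 0 0.43"

```text
time_s: 14.75
position: [0.6465, 0.2026, 0.2488]
ee_rot: [0.006, -2.624, -0.003]
wrist_force: [-0.3, 0.9, -0.6]
finger_gap: 0.066
grip_force: 0.0
```

```bash
python3 - <<'E'
from ik import *
g,Qg=grasp((.4662,.0266),-102.5,-12.5,60,.085); p,Rm=now(); print(p,g)
q=np.array(robot.get_obs()['joint_pos']); print(follow(q,[((.55,.08,.26),Qg,0),(g+[0,0,.12],Qg,0),(g,Qg,0)]))
plan([((.55,.08,.26),Qg,.04),(g+[0,0,.12],Qg,.04)],1)
c,im,d=shot('scene','s4');P=cloud(c,d)
lying(P,.6,.68,.12,.28,.07,.15)
cv2.imwrite('pics/c.png',np.hstack([im[100:360,60:420],shot('top')[1][80:340,120:480]])[...,::-1])
E
```

```text
[0.64649332 0.20260702 0.24877628] [0.46094745 0.0029073  0.027     ]
(array([ 0.67576236,  0.87511383, -0.20499575,  2.09282399, -1.08595382,
        0.97526528,  1.29863636]), np.float64(0.11173354257518975), np.float64(2.2848945561572436e-05))
[[-0.0742, -0.0943, 0.0086, 0.0115, 0.0094, -0.0427, 1], [-0.0742, -0.0943, 0.0086, 0.0115, 0.0094, -0.0427, 1], [-0.0742, -0.0943, 0.0086, 0.0115, 0.0094, -0.0427, 1], [-0.0742, -0.0943, 0.0086, 0.0115, 0.0094, -0.0427, 1], [-0.0742, -0.0943, 0.0086, 0.0115, 0.0094, -0.0427, 1]]
[[-0.0742, -0.0943, 0.0086, 0.0115, 0.0094, -0.0427, 1], [-0.0742, -0.0943, 0.0086, 0.0115, 0.0094, -0.0427, 1], [-0.0742, -0.0943, 0.0086, 0.0115, 0.0094, -0.0427, 1], [-0.0742, -0.0943, 0.0086, 0.0115, 0.0094, -0.0427, 1], [-0.0742, -0.0943, 0.0086, 0.0115, 0.0094, -0.0427, 1]]
[[-0.0742, -0.0943, 0.0086, 0.0115, 0.0094, -0.0427, 1], [-0.0742, -0.0943, 0.0086, 0.0115, 0.0094, -0.0427, 1], [-0.0742, -0.0943, 0.0086, 0.0115, 0.0094, -0.0427, 1], [-0.1781, -0.1542, -0.226, 0.0, 0.0, 0.0, 1], [-0.1781, -0.1542, -0.226, 0.0, 0.0, 0.0, 1]]
[[-0.1781, -0.1542, -0.226, 0.0, 0.0, 0.0, 1], [-0.1781, -0.1542, -0.226, 0.0, 0.0, 0.0, 1], [-0.1781, -0.1542, -0.226, 0.0, 0.0, 0.0, 1]]
[647.2 203.8] [56.8 49.5] axis az 0.79 [112.6 129.9]
```

View pics/c.png

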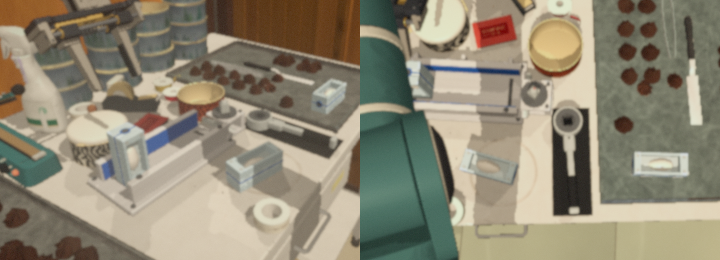

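Request:
arm_command --pt "-0.074 -0.094 0.009 0.0115 0.0094 -0.0427 1" --pt "-0.074 -0.094 0.009 0.0115 0.0094 -0.0427 1" --pt "-0.074 -0.094 0.009 0.0115 0.0094 -0.0427 1" --pt "-0.074 -0.094 0.009 0.0115 0.0094 -0.0427 1" --pt "-0.074 -0.094 0.009 0.0115 0.0094 -0.0427 1"

```text
time_s: 15.35
position: [0.6095, 0.1548, 0.2507]
ee_rot: [-0.78, -2.344, -0.454]
wrist_force: [1.1, -0.5, 0.8]
finger_gap: 0.0919
grip_force: 0.0
```

Request:
arm_command --pt "-0.074 -0.094 0.009 0.0115 0.0094 -0.0427 1" --pt "-0.074 -0.094 0.009 0.0115 0.0094 -0.0427 1" --pt "-0.074 -0.094 0.009 0.0115 0.0094 -0.0427 1" --pt "-0.074 -0.094 0.009 0.0115 0.0094 -0.0427 1" --pt "-0.074 -0.094 0.009 0.0115 0.0094 -0.0427 1"

```text
time_s: 15.85
position: [0.5725, 0.1074, 0.2552]
ee_rot: [-1.452, -1.829, -0.84]
wrist_force: [0.2, -0.6, -0.2]
finger_gap: 0.0917
grip_force: 0.0
```

Request:
arm_command --pt "-0.074 -0.094 0.009 0.0115 0.0094 -0.0427 1" --pt "-0.074 -0.094 0.009 0.0115 0.0094 -0.0427 1" --pt "-0.074 -0.094 0.009 0.0115 0.0094 -0.0427 1" --pt "-0.178 -0.154 -0.226 0 0 0 1" --pt "-0.178 -0.154 -0.226 0 0 0 1"

```text
time_s: 16.35
position: [0.5139, 0.0489, 0.2129]
ee_rot: [-1.78, -1.432, -1.03]
wrist_force: [-0.4, -0.4, 0.4]
finger_gap: 0.0916
grip_force: 0.0
```

Request:
arm_command --pt "-0.178 -0.154 -0.226 0 0 0 1" --pt "-0.178 -0.154 -0.226 0 0 0 1" --pt "-0.178 -0.154 -0.226 0 0 0 1" --pt "0 0 0 0 0 0 1" --pt "0 0 0 0 0 0 1"

```text
time_s: 16.85
position: [0.4618, 0.0034, 0.1452]
ee_rot: [-1.779, -1.428, -1.029]
wrist_force: [-0.1, 0.1, 0.6]
finger_gap: 0.0921
grip_force: 0.0
```

```bash
python3 - <<'E'
from ik import *
g,Qg=grasp((.4662,.0266),-102.5,-12.5,60,.085); p,Rm=now(); print(p.round(4),np.degrees(R.from_matrix(Qg@Rm.T).as_rotvec()).round(2),np.round(robot.get_obs()['joint_pos'],2))
lying(cloud(*(lambda t:(t[0],t[2]))(shot('wrist','w5'))),.35,.57,-.08,.13)
lying(cloud(*(lambda t:(t[0],t[2]))(shot('top','t5'))),.35,.57,-.08,.13,.035,.06)
plan([(g+[0,0,.05],Qg,.03),(g,Qg,.02)],1)
print(); pp,Qp=place(.1075,-90,60,.085)
plan([(g+[0,0,.13],Qg,.03),(pp+[0,0,.13],Qp,.045)],-1,g,Qg)
E
```

```text
[0.4618 0.0034 0.1452] [-0.13 -0.02 -0.03] [ 0.69  0.62 -0.23  2.12 -1.02  1.1   1.08]
[474.3  60.1] [55.9 48. ] axis az 77.54 [51.  52.1]
[466.3  26.7] [119.5  48.3] axis az 77.54 [50.2 53.5]
[[-0.0046, -0.0037, -0.2293, -0.0001, 0.0002, -0.0003, 1], [-0.0046, -0.0037, -0.2293, -0.0001, 0.0002, -0.0003, 1], [-0.0046, -0.0037, -0.2293, -0.0001, 0.0002, -0.0003, 1], [0.0, 0.0, -0.1667, 0.0, 0.0, 0.0, 1], [0.0, 0.0, -0.1667, 0.0, 0.0, 0.0, 1]]
[[0.0, 0.0, -0.1667, 0.0, 0.0, 0.0, 1]]

[[0.0, 0.0, 0.26, 0.0, 0.0, 0.0, -1], [0.0, 0.0, 0.26, 0.0, 0.0, 0.0, -1], [0.0, 0.0, 0.26, 0.0, 0.0, 0.0, -1], [0.0, 0.0, 0.26, 0.0, 0.0, 0.0, -1], [0.0, 0.0, 0.26, 0.0, 0.0, 0.0, -1]]
[[0.1329, 0.0747, 0.0498, -0.0238, 0.0297, -0.0238, -1], [0.1329, 0.0747, 0.0498, -0.0238, 0.0297, -0.0238, -1], [0.1329, 0.0747, 0.0498, -0.0238, 0.0297, -0.0238, -1], [0.1329, 0.0747, 0.0498, -0.0238, 0.0297, -0.0238, -1], [0.1329, 0.0747, 0.0498, -0.0238, 0.0297, -0.0238, -1]]
[[0.1329, 0.0747, 0.0498, -0.0238, 0.0297, -0.0238, -1], [0.1329, 0.0747, 0.0498, -0.0238, 0.0297, -0.0238, -1], [0.1329, 0.0747, 0.0498, -0.0238, 0.0297, -0.0238, -1], [0.1329, 0.0747, 0.0498, -0.0238, 0.0297, -0.0238, -1], [0.1329, 0.0747, 0.0498, -0.0238, 0.0297, -0.0238, -1]]
[[0.1329, 0.0747, 0.0498, -0.0238, 0.0297, -0.0238, -1], [0.1329, 0.0747, 0.0498, -0.0238, 0.0297, -0.0238, -1], [0.1329, 0.0747, 0.0498, -0.0238, 0.0297, -0.0238, -1], [0.1329, 0.0747, 0.0498, -0.0238, 0.0297, -0.0238, -1]]
```

Request:
arm_command --pt "0 0.003 -0.23 0 0 0 1" --pt "0 0.003 -0.23 0 0 0 1" --pt "0 0.003 -0.23 0 0 0 1" --pt "0 0 -0.167 0 0 0 1" --pt "0 0 -0.167 0 0 0 1"

```text
time_s: 17.45
position: [0.4626, 0.005, 0.0426]
ee_rot: [-1.777, -1.432, -1.029]
wrist_force: [0.2, -0.3, -0.2]
finger_gap: 0.0919
grip_force: 0.0
```

Request:
arm_command --pt "0 0 -0.16 0 0 0 1" --pt "0 0 0 0 0 0 1" --pt "0 0 0 0 0 0 -1" --pt "0 0 0 0 0 0 -1" --pt "0 0 0 0 0 0 -1"

```text
time_s: 17.95
position: [0.4618, 0.0042, 0.0272]
ee_rot: [-1.779, -1.431, -1.029]
wrist_force: [-0.3, -0.6, -0.0]
finger_gap: 0.0701
grip_force: 0.0
```

Request:
arm_command --pt "0 0 0 0 0 0 -1" --pt "0 0 0 0 0 0 -1" --pt "0 0 0 0 0 0 -1" --pt "0 0 0 0 0 0 -1" --pt "0 0 0 0 0 0 -1"

```text
time_s: 18.45
position: [0.4615, 0.0041, 0.0265]
ee_rot: [-1.779, -1.429, -1.029]
wrist_force: [-0.9, -1.5, 3.5]
finger_gap: 0.0477
grip_force: 30.0
```

Request:
arm_command --pt "0 0 0.2 0 0 0 -1" --pt "0 0 0.26 0 0 0 -1" --pt "0 0 0.3 0 0 0 -1" --pt "0 0 0.3 0 0 0 -1" --pt "0 0 0.24 0 0 0 -1"

```text
time_s: 18.95
position: [0.4611, 0.0042, 0.1571]
ee_rot: [-1.78, -1.43, -1.027]
wrist_force: [-0.5, -0.1, -2.8]
finger_gap: 0.0475
grip_force: 30.0
```

Request:
arm_command --pt "0.133 0.075 0.05 -0.0238 0.0297 -0.0238 -1" --pt "0.133 0.075 0.05 -0.0238 0.0297 -0.0238 -1" --pt "0.133 0.075 0.05 -0.0238 0.0297 -0.0238 -1" --pt "0.133 0.075 0.05 -0.0238 0.0297 -0.0238 -1" --pt "0.133 0.075 0.05 -0.0238 0.0297 -0.0238 -1"

```text
time_s: 19.45
position: [0.5235, 0.0399, 0.1796]
ee_rot: [-2.398, -1.086, -0.496]
wrist_force: [-1.3, -1.1, -3.6]
finger_gap: 0.048
grip_force: 30.0
```

Request:
arm_command --pt "0.133 0.075 0.05 -0.0238 0.0297 -0.0238 -1" --pt "0.133 0.075 0.05 -0.0238 0.0297 -0.0238 -1" --pt "0.133 0.075 0.05 -0.0238 0.0297 -0.0238 -1" --pt "0.133 0.075 0.05 -0.0238 0.0297 -0.0238 -1" --pt "0.133 0.075 0.05 -0.0238 0.0297 -0.0238 -1"

```text
time_s: 19.95
position: [0.5844, 0.0747, 0.2022]
ee_rot: [-2.825, -0.605, 0.127]
wrist_force: [1.4, -0.1, -1.5]
finger_gap: 0.0477
grip_force: 30.0
```

Request:
arm_command --pt "0.133 0.075 0.05 -0.0238 0.0297 -0.0238 -1" --pt "0.133 0.075 0.05 -0.0238 0.0297 -0.0238 -1" --pt "0.133 0.075 0.05 -0.0238 0.0297 -0.0238 -1" --pt "0.133 0.075 0.05 -0.0238 0.0297 -0.0238 -1" --pt "0 0 0 0 0 0 -1"

```text
time_s: 20.45
position: [0.6387, 0.108, 0.2171]
ee_rot: [-3.011, -0.095, 0.723]
wrist_force: [0.1, 1.6, -3.9]
finger_gap: 0.0478
grip_force: 30.0
```

Request:
arm_command --pt "0 0 0 0 0 0 -1" --pt "0 0 0 0 0 0 -1" --pt "0 0 0 0 0 0 -1"

```text
time_s: 20.75
position: [0.6374, 0.1033, 0.2231]
ee_rot: [-3.011, -0.088, 0.711]
wrist_force: [0.1, 0.1, -1.7]
finger_gap: 0.0479
grip_force: 30.0
```

```bash
python3 - <<'E'
from ik import *
pp,Qp=place(.1075,-90,60,.085)
p,Rm=now(); print(pp,p.round(4),np.degrees(R.from_matrix(Qp@Rm.T).as_rotvec()).round(2),np.round(robot.get_obs()['joint_pos'],2))
plan([(pp+[0,0,.03],Qp,.03),(pp,Qp,.01)],-1)
E
```

```text
[0.647      0.1075     0.09676795] [0.6374 0.1033 0.2231] [-3.41  3.41 -2.46] [-0.3   0.74  0.25  1.26 -0.23  1.62 -1.55]
[[0.024, 0.0105, -0.2408, -0.0047, 0.0047, -0.0034, -1], [0.024, 0.0105, -0.2408, -0.0047, 0.0047, -0.0034, -1], [0.024, 0.0105, -0.2408, -0.0047, 0.0047, -0.0034, -1], [0.024, 0.0105, -0.2408, -0.0047, 0.0047, -0.0034, -1], [0.0, 0.0, -0.1, 0.0, 0.0, 0.0, -1]]
[[0.0, 0.0, -0.1, 0.0, 0.0, 0.0, -1], [0.0, 0.0, -0.1, 0.0, 0.0, 0.0, -1]]
```

Request:
arm_command --pt "0.024 0.0105 -0.241 -0.0047 0.0047 -0.0034 -1" --pt "0.024 0.0105 -0.241 -0.0047 0.0047 -0.0034 -1" --pt "0.024 0.0105 -0.241 -0.0047 0.0047 -0.0034 -1" --pt "0.024 0.0105 -0.241 -0.0047 0.0047 -0.0034 -1" --pt "0 0 0 0 0 0 -1"

```text
time_s: 21.25
position: [0.6455, 0.1082, 0.1228]
ee_rot: [3.032, 0.001, -0.822]
wrist_force: [-0.7, 0.1, -2.7]
finger_gap: 0.0476
grip_force: 30.0
```

Request:
arm_command --pt "0 0 -0.1 0 0 0 -1" --pt "0 0 -0.1 0 0 0 -1" --pt "0 0 0 0 0 0 -1" --pt "0 0 0 0 0 0 -1"

```text
time_s: 21.65
position: [0.6476, 0.1085, 0.1062]
ee_rot: [-3.034, -0.002, 0.813]
wrist_force: [0.6, -0.2, -2.8]
finger_gap: 0.048
grip_force: 30.0
```

```bash
python3 - <<'E'
from ik import *
pp,Qp=place(.1075,-90,60,.085)
p,Rm=now(); print(p.round(4),np.degrees(R.from_matrix(Qp@Rm.T).as_rotvec()).round(2))
plan([(pp,Qp,.005)],-1)
E
```

```text
[0.6476 0.1085 0.1062] [-0.02 -0.01 -0.07]
[[-0.003, -0.005, -0.0473, -0.0001, -0.0, -0.0002, -1], [-0.003, -0.005, -0.0473, -0.0001, -0.0, -0.0002, -1]]
```

Request:
arm_command --pt "-0.003 -0.005 -0.045 0 0 0 -1" --pt "-0.003 -0.005 -0.04 0 0 0 -1" --pt "0 0 -0.01 0 0 0 -1" --pt "0 0 0 0 0 0 -1"

```text
time_s: 22.05
position: [0.647, 0.1074, 0.0966]
ee_rot: [3.034, 0.002, -0.814]
wrist_force: [-0.2, 0.2, 2.6]
finger_gap: 0.0478
grip_force: 30.0
```

Request:
arm_command --pt "0 0 -0.007 0 0 0 -1" --pt "0 0 0 0 0 0 -1" --pt "0 0 0 0 0 0 -1"

```text
time_s: 22.35
position: [0.647, 0.1074, 0.0966]
ee_rot: [3.034, 0.002, -0.815]
wrist_force: [-0.6, -1.6, 5.3]
finger_gap: 0.0478
grip_force: 30.0
```

Contact. Release, rise, and move to mould 3.

Request:
arm_command --pt "0 0 0 0 0 0 0.43" --pt "0 0 0 0 0 0 0.43" --pt "0 0 0 0 0 0 0.43" --pt "0 0 0 0 0 0 0.43" --pt "0 0 0 0 0 0 0.43"

```text
time_s: 22.85
position: [0.6468, 0.1077, 0.0952]
ee_rot: [3.034, 0.002, -0.815]
wrist_force: [0.0, 0.9, -0.6]
finger_gap: 0.066
grip_force: 0.0
```

Request:
arm_command --pt "0 0 0.15 0 0 0 0.43" --pt "0 0 0.3 0 0 0 0.43" --pt "0 0 0.35 0 0 0 0.43" --pt "0 0 0.35 0 0 0 0.43" --pt "0 0 0.35 0 0 0 0.43"

```text
time_s: 23.35
position: [0.6469, 0.1076, 0.2481]
ee_rot: [3.035, 0.002, -0.813]
wrist_force: [0.6, 0.0, 0.7]
finger_gap: 0.0656
grip_force: 0.0
```

```bash
python3 - <<'E'
from ik import *
c,im,d=shot('scene','s6');P=cloud(c,d)
lying(P,.6,.70,.16,.26,.08,.14);lying(P,.6,.70,.06,.15,.08,.14)
lying(cloud(*(lambda t:(t[0],t[2]))(shot('top','t6'))),.43,.56,-.43,-.27,.035,.06)
q=np.array(robot.get_obs()['joint_pos']); p=now()[0]; print(p,q.round(2))
for ya in(1.2,181.2):
  for wp in ((.56,-.1,.30),(.52,-.25,.30),(.6,-.05,.3)):
    g,Qg=grasp((.492,-.352),91.2,ya,60,.085,.030); 
    qs=follow(q,[(wp,graspR(91.2+ (0),ya,10),0),(g+[0,0,.15],Qg,0),(g,Qg,0)])
    pp,Qp=place(.0125,ya+88.8,60,.085)
    q2=follow(qs[0],[(g+[0,0,.15],Qg,0),(pp+[0,0,.13],Qp,0),(pp,Qp,0)]) 
    print(ya,wp,qs[0].round(2),round(qs[1],2),round(qs[2],3),'|',q2[0].round(2),round(q2[1],2),round(q2[2],3))
E
```

```text
[647.  203.6] [55.6 49.8] axis az 0.44 [119.2 129.9]
[645.3 107.5] [54.3 51.5] axis az 0.29 [117.9 129.9]
[ 492.3 -352.7] [ 48.4 119.1] axis az -88.63 [50.6 55.1]
[0.6492551  0.10769221 0.25237639] [-0.32  0.78  0.27  1.15 -0.23  1.75 -1.62]
1.2 (0.56, -0.1, 0.3) [-0.22  0.89  0.32  2.1   1.41  0.82 -1.33] 0.12 0.0 | [ 0.12  0.94 -0.33  1.22  0.19  1.54  1.36] 0.11 0.0
1.2 (0.52, -0.25, 0.3) [-0.22  0.89  0.32  2.1   1.41  0.82 -1.33] 0.13 0.0 | [ 0.12  0.94 -0.33  1.22  0.19  1.54  1.36] 0.11 0.0
1.2 (0.6, -0.05, 0.3) [-0.22  0.89  0.32  2.1   1.41  0.81 -1.33] 0.11 0.0 | [ 0.12  0.94 -0.33  1.23  0.19  1.53  1.36] 0.11 0.0
181.2 (0.56, -0.1, 0.3) [-0.81  1.4   1.13  2.13 -0.43  0.22 -2.92] 0.0 0.0 | [-0.35  0.96  0.54  1.28 -0.39  1.55 -1.35] 0.04 0.0
181.2 (0.52, -0.25, 0.3) [-0.81  1.4   1.13  2.13 -0.43  0.22 -2.92] 0.0 0.0 | [-0.35  0.96  0.54  1.28 -0.39  1.55 -1.35] 0.04 0.0
181.2 (0.6, -0.05, 0.3) [-0.81  1.4   1.13  2.13 -0.43  0.22 -2.92] 0.0 0.0 | [-0.35  0.96  0.54  1.28 -0.39  1.55 -1.35] 0.04 0.0
```

```bash
python3 - <<'E'
from ik import *
c,im,d=load('t6'); P=cloud(c,d)
m=((im.sum(-1)<200)&(P[...,0]>.45)&(P[...,0]<.7)&(P[...,1]>-.42)&(P[...,1]<-.22)&(P[...,2]>.006)&(P[...,2]<.05)).astype(np.uint8)
n,l,st,ce=cv2.connectedComponentsWithStats(m)
for k in range(1,n):
    if st[k,4]>40: p=P[l==k]; print(st[k],p.min(0).round(3),p.max(0).round(3))
g,Qg=grasp((.492,-.3525),91.2,1.2,60,.078,.034); print(g)
plan([((.56,-.1,.30),graspR(91.2,1.2,10),.04),(g+[0,0,.15],Qg,.04)],1)
E
```

```text
[381 155  16   9  89] [ 0.685 -0.299  0.006] [ 0.7   -0.264  0.028]
[398 157  20  18 189] [ 0.659 -0.349  0.006] [ 0.7   -0.305  0.029]
[428 157  14  11 104] [ 0.68  -0.405  0.007] [ 0.7   -0.375  0.031]
[374 196  19  17 212] [ 0.567 -0.293  0.006] [ 0.604 -0.251  0.035]
[ 0.49163837 -0.33523584  0.033     ]
[[-0.0744, -0.1731, 0.0397, 0.0071, -0.007, 0.0417, 1], [-0.0744, -0.1731, 0.0397, 0.0071, -0.007, 0.0417, 1], [-0.0744, -0.1731, 0.0397, 0.0071, -0.007, 0.0417, 1], [-0.0744, -0.1731, 0.0397, 0.0071, -0.007, 0.0417, 1], [-0.0744, -0.1731, 0.0397, 0.0071, -0.007, 0.0417, 1]]
[[-0.0744, -0.1731, 0.0397, 0.0071, -0.007, 0.0417, 1], [-0.0744, -0.1731, 0.0397, 0.0071, -0.007, 0.0417, 1], [-0.0744, -0.1731, 0.0397, 0.0071, -0.007, 0.0417, 1], [-0.0744, -0.1731, 0.0397, 0.0071, -0.007, 0.0417, 1], [-0.0744, -0.1731, 0.0397, 0.0071, -0.007, 0.0417, 1]]
[[-0.0744, -0.1731, 0.0397, 0.0071, -0.007, 0.0417, 1], [-0.0744, -0.1731, 0.0397, 0.0071, -0.007, 0.0417, 1], [-0.0977, -0.3361, -0.1671, -0.0397, -0.0008, -0.0, 1], [-0.0977, -0.3361, -0.1671, -0.0397, -0.0008, -0.0, 1], [-0.0977, -0.3361, -0.1671, -0.0397, -0.0008, -0.0, 1]]
[[-0.0977, -0.3361, -0.1671, -0.0397, -0.0008, -0.0, 1], [-0.0977, -0.3361, -0.1671, -0.0397, -0.0008, -0.0, 1], [-0.0977, -0.3361, -0.1671, -0.0397, -0.0008, -0.0, 1], [-0.0977, -0.3361, -0.1671, -0.0397, -0.0008, -0.0, 1]]
```

```bash
python3 - <<'E'
from ik import *
q=np.array(robot.get_obs()['joint_pos'])
g,Qg=grasp((.492,-.3525),91.2,1.2,55,.078,.034); print(g)
w=graspR(91.2,1.2,10)
a=follow(q,[((.56,-.1,.3),w,0),(g+[0,0,.15],Qg,0),(g,Qg,0)]); print(a)
for up in(.09,.13):
    pp,Qp=place(.0125,90,55,.078,off=.006); print(follow(a[0],[(g+[0,0,.15],Qg,0),(pp+[0,0,up],Qp,0),(pp,Qp,0)]))
plan([((.56,-.1,.30),w,.04),(g+[0,0,.15],Qg,.04)],1)
E
```

```text
[ 0.4916364  -0.33514211  0.03285285]
(array([-0.18188826,  0.83655607,  0.33211024,  2.10128114,  1.38849923,
        0.72782928, -1.24384087]), np.float64(0.11949233769312162), np.float64(6.611073725390441e-05))
(array([ 0.12441126,  1.01569624, -0.35795778,  1.1322374 ,  0.20754889,
        1.64619156,  1.35397485]), np.float64(0.07111989746578007), np.float64(6.095218119497098e-05))
(array([ 0.11224414,  1.01139297, -0.33276539,  1.13367748,  0.1903505 ,
        1.64290141,  1.36584068]), np.float64(0.013866066922304299), np.float64(6.175443846842492e-05))
[[-0.0744, -0.1731, 0.0397, 0.0071, -0.007, 0.0417, 1], [-0.0744, -0.1731, 0.0397, 0.0071, -0.007, 0.0417, 1], [-0.0744, -0.1731, 0.0397, 0.0071, -0.007, 0.0417, 1], [-0.0744, -0.1731, 0.0397, 0.0071, -0.007, 0.0417, 1], [-0.0744, -0.1731, 0.0397, 0.0071, -0.007, 0.0417, 1]]
[[-0.0744, -0.1731, 0.0397, 0.0071, -0.007, 0.0417, 1], [-0.0744, -0.1731, 0.0397, 0.0071, -0.007, 0.0417, 1], [-0.0744, -0.1731, 0.0397, 0.0071, -0.007, 0.0417, 1], [-0.0744, -0.1731, 0.0397, 0.0071, -0.007, 0.0417, 1], [-0.0744, -0.1731, 0.0397, 0.0071, -0.007, 0.0417, 1]]
[[-0.0744, -0.1731, 0.0397, 0.0071, -0.007, 0.0417, 1], [-0.0744, -0.1731, 0.0397, 0.0071, -0.007, 0.0417, 1], [-0.0977, -0.3359, -0.1674, -0.0357, -0.0007, -0.0, 1], [-0.0977, -0.3359, -0.1674, -0.0357, -0.0007, -0.0, 1], [-0.0977, -0.3359, -0.1674, -0.0357, -0.0007, -0.0, 1]]
[[-0.0977, -0.3359, -0.1674, -0.0357, -0.0007, -0.0, 1], [-0.0977, -0.3359, -0.1674, -0.0357, -0.0007, -0.0, 1], [-0.0977, -0.3359, -0.1674, -0.0357, -0.0007, -0.0, 1], [-0.0977, -0.3359, -0.1674, -0.0357, -0.0007, -0.0, 1]]
```

Request:
arm_command --pt "-0.074 -0.173 0.04 0.0071 -0.007 0.0417 1" --pt "-0.074 -0.173 0.04 0.0071 -0.007 0.0417 1" --pt "-0.074 -0.173 0.04 0.0071 -0.007 0.0417 1" --pt "-0.074 -0.173 0.04 0.0071 -0.007 0.0417 1" --pt "-0.074 -0.173 0.04 0.0071 -0.007 0.0417 1"

```text
time_s: 23.95
position: [0.6095, 0.0207, 0.2658]
ee_rot: [2.848, 1.011, -0.591]
wrist_force: [0.1, -0.7, 0.2]
finger_gap: 0.092
grip_force: 0.0
```

Request:
arm_command --pt "-0.074 -0.173 0.04 0.0071 -0.007 0.0417 1" --pt "-0.074 -0.173 0.04 0.0071 -0.007 0.0417 1" --pt "-0.074 -0.173 0.04 0.0071 -0.007 0.0417 1" --pt "-0.074 -0.173 0.04 0.0071 -0.007 0.0417 1" --pt "-0.074 -0.173 0.04 0.0071 -0.007 0.0417 1"

```text
time_s: 24.45
position: [0.5724, -0.0657, 0.286]
ee_rot: [2.361, 1.865, -0.313]
wrist_force: [0.4, -0.7, 0.3]
finger_gap: 0.0922
grip_force: 0.0
```

Request:
arm_command --pt "-0.074 -0.173 0.04 0.0071 -0.007 0.0417 1" --pt "-0.074 -0.173 0.04 0.0071 -0.007 0.0417 1" --pt "-0.098 -0.336 -0.167 -0.0357 -0.0007 0 1" --pt "-0.098 -0.336 -0.167 -0.0357 -0.0007 0 1" --pt "-0.098 -0.336 -0.167 -0.0357 -0.0007 0 1"

```text
time_s: 24.95
position: [0.5285, -0.2023, 0.2442]
ee_rot: [1.904, 1.939, -0.509]
wrist_force: [0.6, -0.4, 0.1]
finger_gap: 0.0919
grip_force: 0.0
```

Request:
arm_command --pt "-0.098 -0.336 -0.167 -0.0357 -0.0007 0 1" --pt "-0.098 -0.336 -0.167 -0.0357 -0.0007 0 1" --pt "-0.098 -0.336 -0.167 -0.0357 -0.0007 0 1" --pt "-0.098 -0.336 -0.167 -0.0357 -0.0007 0 1" --pt "0 0 0 0 0 0 1"

```text
time_s: 25.45
position: [0.4851, -0.3367, 0.1728]
ee_rot: [1.615, 1.651, -0.866]
wrist_force: [-1.3, 0.4, 0.3]
finger_gap: 0.0918
grip_force: 0.0
```

Request:
arm_command --pt "0 0 0 0 0 0 1" --pt "0 0 0 0 0 0 1"

```text
time_s: 25.65
position: [0.4911, -0.3345, 0.1777]
ee_rot: [1.617, 1.647, -0.848]
wrist_force: [0.8, 0.0, 0.6]
finger_gap: 0.092
grip_force: 0.0
```

```bash
python3 - <<'E'
from ik import *
g,Qg=grasp((.492,-.3525),91.2,1.2,55,.078,.034)
p,Rm=now(); print(g,p.round(4),np.degrees(R.from_matrix(Qg@Rm.T).as_rotvec()).round(2),np.round(robot.get_obs()['joint_pos'],2))
lying(cloud(*(lambda t:(t[0],t[2]))(shot('wrist','w7'))),.4,.56,-.45,-.25)
plan([(g+[0,0,.05],Qg,.03),(g,Qg,.02)],1)
E
```

```text
[ 0.4916364  -0.33514211  0.03285285] [ 0.4911 -0.3345  0.1777] [0.6  0.26 0.01] [-0.21  0.52  0.36  2.13  1.23  0.85 -0.9 ]
[ 493.9 -349.2] [ 48.1 119.7] axis az -88.74 [52.2 53.4]
[[0.0011, -0.0015, -0.2378, 0.0008, 0.0004, 0.0, 1], [0.0011, -0.0015, -0.2378, 0.0008, 0.0004, 0.0, 1], [0.0011, -0.0015, -0.2378, 0.0008, 0.0004, 0.0, 1], [0.0011, -0.0015, -0.2378, 0.0008, 0.0004, 0.0, 1], [0.0, 0.0, -0.1667, 0.0, 0.0, 0.0, 1]]
[[0.0, 0.0, -0.1667, 0.0, 0.0, 0.0, 1], [0.0, 0.0, -0.1667, 0.0, 0.0, 0.0, 1]]
```

Request:
arm_command --pt "0.003 0.002 -0.238 0.0008 0.0004 0 1" --pt "0.003 0.002 -0.238 0.0008 0.0004 0 1" --pt "0.003 0.002 -0.238 0.0008 0.0004 0 1" --pt "0.003 0.002 -0.238 0.0008 0.0004 0 1" --pt "0 0 -0.16 0 0 0 1"

```text
time_s: 26.2
position: [0.4924, -0.3336, 0.0652]
ee_rot: [1.624, 1.658, -0.845]
wrist_force: [-0.2, -0.3, 0.1]
finger_gap: 0.0924
grip_force: 0.0
```

Request:
arm_command --pt "0 0 -0.16 0 0 0 1" --pt "0 0 -0.15 0 0 0 1" --pt "0 0 0 0 0 0 1" --pt "0 0 0 0 0 0 -1" --pt "0 0 0 0 0 0 -1"

```text
time_s: 26.7
position: [0.4917, -0.3344, 0.0356]
ee_rot: [1.623, 1.657, -0.848]
wrist_force: [-0.5, -0.0, 0.7]
finger_gap: 0.0777
grip_force: 0.0
```

Request:
arm_command --pt "0 0 0 0 0 0 -1" --pt "0 0 0 0 0 0 -1" --pt "0 0 0 0 0 0 -1" --pt "0 0 0 0 0 0 -1" --pt "0 0 0 0 0 0 -1"

```text
time_s: 27.2
position: [0.4912, -0.3343, 0.0346]
ee_rot: [1.622, 1.658, -0.85]
wrist_force: [0.1, 2.2, 1.9]
finger_gap: 0.0475
grip_force: 30.0
```

Request:
arm_command --pt "0 0 0 0 0 0 -1" --pt "0 0 0.25 0 0 0 -1" --pt "0 0 0.4 0 0 0 -1" --pt "0 0 0.4 0 0 0 -1" --pt "0 0 0.4 0 0 0 -1"

```text
time_s: 27.7
position: [0.4898, -0.3341, 0.1798]
ee_rot: [1.623, 1.66, -0.851]
wrist_force: [-0.2, 0.2, -1.9]
finger_gap: 0.0477
grip_force: 30.0
```

Request:
arm_command --pt "0 0 0 0 0 0 -1" --pt "0 0 0 0 0 0 -1"

```text
time_s: 27.9
position: [0.4905, -0.3341, 0.1793]
ee_rot: [1.624, 1.658, -0.848]
wrist_force: [0.1, 0.2, -1.9]
finger_gap: 0.0477
grip_force: 30.0
```

```bash
python3 - <<'E'
from ik import *
p,Rm=now(); print(p.round(4),np.round(robot.get_obs()['joint_pos'],2))
pp,Qp=place(.0125,90,55,.078,off=.006); print(pp)
plan([(pp+[0,0,.11],Qp,.04)],-1)
E
```

```text
[ 0.4905 -0.3341  0.1793] [-0.2   0.51  0.36  2.13  1.21  0.85 -0.87]
[0.65085285 0.0125     0.0898617 ]
[[0.1069, 0.2311, 0.0137, 0.0254, 0.0258, 0.0253, -1], [0.1069, 0.2311, 0.0137, 0.0254, 0.0258, 0.0253, -1], [0.1069, 0.2311, 0.0137, 0.0254, 0.0258, 0.0253, -1], [0.1069, 0.2311, 0.0137, 0.0254, 0.0258, 0.0253, -1], [0.1069, 0.2311, 0.0137, 0.0254, 0.0258, 0.0253, -1]]
[[0.1069, 0.2311, 0.0137, 0.0254, 0.0258, 0.0253, -1], [0.1069, 0.2311, 0.0137, 0.0254, 0.0258, 0.0253, -1], [0.1069, 0.2311, 0.0137, 0.0254, 0.0258, 0.0253, -1], [0.1069, 0.2311, 0.0137, 0.0254, 0.0258, 0.0253, -1], [0.1069, 0.2311, 0.0137, 0.0254, 0.0258, 0.0253, -1]]
[[0.1069, 0.2311, 0.0137, 0.0254, 0.0258, 0.0253, -1], [0.1069, 0.2311, 0.0137, 0.0254, 0.0258, 0.0253, -1], [0.1069, 0.2311, 0.0137, 0.0254, 0.0258, 0.0253, -1], [0.1069, 0.2311, 0.0137, 0.0254, 0.0258, 0.0253, -1], [0.1069, 0.2311, 0.0137, 0.0254, 0.0258, 0.0253, -1]]
```

Request:
arm_command --pt "0.107 0.231 0.014 0.0254 0.0258 0.0253 -1" --pt "0.107 0.231 0.014 0.0254 0.0258 0.0253 -1" --pt "0.107 0.231 0.014 0.0254 0.0258 0.0253 -1" --pt "0.107 0.231 0.014 0.0254 0.0258 0.0253 -1" --pt "0.107 0.231 0.014 0.0254 0.0258 0.0253 -1"

```text
time_s: 28.4
position: [0.5433, -0.2174, 0.1841]
ee_rot: [1.335, 2.473, -0.701]
wrist_force: [0.3, -0.2, -1.8]
finger_gap: 0.0477
grip_force: 30.0
```

Request:
arm_command --pt "0.107 0.231 0.014 0.0254 0.0258 0.0253 -1" --pt "0.107 0.231 0.014 0.0254 0.0258 0.0253 -1" --pt "0.107 0.231 0.014 0.0254 0.0258 0.0253 -1" --pt "0.107 0.231 0.014 0.0254 0.0258 0.0253 -1" --pt "0.107 0.231 0.014 0.0254 0.0258 0.0253 -1"

```text
time_s: 28.9
position: [0.5969, -0.1026, 0.1909]
ee_rot: [-0.718, -2.835, 0.376]
wrist_force: [0.2, -0.1, -1.6]
finger_gap: 0.0477
grip_force: 30.0
```

Request:
arm_command --pt "0.107 0.231 0.014 0.0254 0.0258 0.0253 -1" --pt "0.107 0.231 0.014 0.0254 0.0258 0.0253 -1" --pt "0.107 0.231 0.014 0.0254 0.0258 0.0253 -1" --pt "0.107 0.231 0.014 0.0254 0.0258 0.0253 -1" --pt "0.107 0.231 0.014 0.0254 0.0258 0.0253 -1"

```text
time_s: 29.4
position: [0.6508, 0.0122, 0.1973]
ee_rot: [0.004, -2.525, -0.004]
wrist_force: [0.6, 0.4, -0.8]
finger_gap: 0.0479
grip_force: 30.0
```

Request:
arm_command --pt "0 0 0 0 0 0 -1" --pt "0 0 0 0 0 0 -1" --pt "0 0 0 0 0 0 -1"

```text
time_s: 29.7
position: [0.6506, 0.0111, 0.1993]
ee_rot: [-0.002, -2.531, 0.001]
wrist_force: [-0.4, 0.2, -0.8]
finger_gap: 0.0478
grip_force: 30.0
```

```bash
python3 - <<'E'
from ik import *
pp,Qp=place(.0125,90,55,.078,off=.006)
p,Rm=now(); print(pp,p.round(4),np.degrees(R.from_matrix(Qp@Rm.T).as_rotvec()).round(2),np.round(robot.get_obs()['joint_pos'],2))
plan([(pp+[0,0,.03],Qp,.03)],-1)
E
```

```text
[0.65085285 0.0125     0.0898617 ] [0.6506 0.0111 0.1993] [0.07 0.02 0.07] [ 0.1   0.89 -0.31  1.1   0.14  1.79  1.38]
[[0.0009, 0.0045, -0.2648, 0.0001, 0.0, 0.0001, -1], [0.0009, 0.0045, -0.2648, 0.0001, 0.0, 0.0001, -1], [0.0009, 0.0045, -0.2648, 0.0001, 0.0, 0.0001, -1]]
```

Request:
arm_command --pt "0 0.003 -0.26 0 0 0 -1" --pt "0 0.003 -0.26 0 0 0 -1" --pt "0 0.003 -0.26 0 0 0 -1" --pt "0 0 -0.15 0 0 0 -1" --pt "0 0 0 0 0 0 -1"

```text
time_s: 30.2
position: [0.6499, 0.012, 0.1059]
ee_rot: [-0.001, -2.529, 0.001]
wrist_force: [-0.1, -0.3, -1.2]
finger_gap: 0.048
grip_force: 30.0
```

Request:
arm_command --pt "0 0 -0.06 0 0 0 -1" --pt "0 0 -0.06 0 0 0 -1" --pt "0 0 0 0 0 0 -1" --pt "0 0 -0.02 0 0 0 -1" --pt "0 0 0 0 0 0 -1"

```text
time_s: 30.7
position: [0.6513, 0.013, 0.0934]
ee_rot: [0.0, -2.533, -0.001]
wrist_force: [0.1, -0.4, -1.5]
finger_gap: 0.0477
grip_force: 30.0
```

Request:
arm_command --pt "0 0 -0.015 0 0 0 -1" --pt "0 0 0 0 0 0 -1" --pt "0 0 0 0 0 0 -1"

```text
time_s: 31.0
position: [0.6512, 0.013, 0.0918]
ee_rot: [0.0, -2.532, -0.001]
wrist_force: [0.3, -1.0, -1.6]
finger_gap: 0.0479
grip_force: 30.0
```

Request:
arm_command --pt "0 0 -0.015 0 0 0 -1" --pt "0 0 0 0 0 0 -1"

```text
time_s: 31.2
position: [0.6511, 0.013, 0.0901]
ee_rot: [0.001, -2.532, -0.001]
wrist_force: [-0.2, 0.4, -1.4]
finger_gap: 0.0483
grip_force: 30.0
```

Request:
arm_command --pt "0 0 -0.012 0 0 0 -1" --pt "0 0 0 0 0 0 -1"

```text
time_s: 31.4
position: [0.6511, 0.013, 0.0889]
ee_rot: [0.001, -2.532, -0.001]
wrist_force: [-0.4, -0.6, -1.2]
finger_gap: 0.0479
grip_force: 30.0
```

Request:
arm_command --pt "0 0 -0.008 0 0 0 -1" --pt "0 0 0 0 0 0 -1"

```text
time_s: 31.6
position: [0.6511, 0.013, 0.0882]
ee_rot: [0.001, -2.532, -0.001]
wrist_force: [-0.2, -0.0, -1.2]
finger_gap: 0.0479
grip_force: 30.0
```

Request:
arm_command --pt "0 0 -0.01 0 0 0 -1" --pt "0 0 0 0 0 0 -1"

```text
time_s: 31.8
position: [0.6513, 0.0131, 0.0878]
ee_rot: [0.0, -2.532, -0.001]
wrist_force: [0.7, -0.1, 1.6]
finger_gap: 0.048
grip_force: 30.0
```

Request:
arm_command --pt "0 0 -0.01 0 0 0 -1" --pt "0 0 0 0 0 0 -1"

```text
time_s: 32.0
position: [0.6514, 0.013, 0.0878]
ee_rot: [0.0, -2.532, -0.001]
wrist_force: [-0.7, 0.3, 5.4]
finger_gap: 0.0479
grip_force: 30.0
```

Request:
arm_command --pt "0 0 0 0 0 0 0.43" --pt "0 0 0 0 0 0 0.43" --pt "0 0 0 0 0 0 0.43" --pt "0 0 0 0 0 0 0.43" --pt "0 0 0 0 0 0 0.43"

```text
time_s: 32.5
position: [0.6511, 0.0131, 0.0861]
ee_rot: [0.001, -2.532, -0.001]
wrist_force: [-0.0, -0.1, -0.7]
finger_gap: 0.0657
grip_force: 0.0
```

Request:
arm_command --pt "0 0 0.15 0 0 0 0.43" --pt "0 0 0.3 0 0 0 0.43" --pt "0 0 0.35 0 0 0 0.43" --pt "0 0 0.35 0 0 0 0.43" --pt "0 0 0.35 0 0 0 0.43"

```text
time_s: 33.0
position: [0.6514, 0.013, 0.2387]
ee_rot: [0.0, -2.534, -0.002]
wrist_force: [-19.0, -5.5, 15.4]
finger_gap: 0.0658
grip_force: 0.0
```

```bash
python3 - <<'E'
from ik import *
c,im,d=shot('scene','s8');P=cloud(c,d)
for y in(.204,.107,.012): lying(P,.6,.70,y-.045,y+.045,.08,.14)
cm=cam('wrist'); p,Rm=now(); o=-cm[1].T@cm[2]; print('cam in tool',Rm.T@(o-p),'axis',Rm.T@cm[1][2])
Q=frame(-UP,azv(90)); t=np.array([.50,-.11,.33]); q=np.array(robot.get_obs()['joint_pos'])
print(follow(q,[(t,Q,0)]),t+Q@Rm.T@(o-p),Q@Rm.T@cm[1][2])
plan([(t,Q,.04)],1)
E
```

```text
[645.9 203.6] [50.8 54.3] axis az -1.52 [118.4 130. ]
[645.8 108.7] [49.3 53.7] axis az -0.31 [117.4 129.9]
[644.6  15. ] [49.6 54.6] axis az -0.34 [115.8 129.9]
cam in tool [ 0.06657319  0.0003473  -0.15288182] axis [-2.41880807e-01  4.67448813e-05  9.70305969e-01]
(array([ 0.4037234 ,  0.16785827, -0.28557637,  1.79562344,  0.05083161,
        1.18526582,  1.67360806]), np.float64(0.12834172973525249), np.float64(4.0505242973935005e-05)) [ 0.43342681 -0.1096527   0.48288182] [ 2.41880807e-01  4.67448813e-05 -9.70305969e-01]
[[-0.258, -0.2064, 0.1425, -0.0002, -0.0315, -0.0, 1], [-0.258, -0.2064, 0.1425, -0.0002, -0.0315, -0.0, 1], [-0.258, -0.2064, 0.1425, -0.0002, -0.0315, -0.0, 1], [-0.258, -0.2064, 0.1425, -0.0002, -0.0315, -0.0, 1], [-0.258, -0.2064, 0.1425, -0.0002, -0.0315, -0.0, 1]]
[[-0.258, -0.2064, 0.1425, -0.0002, -0.0315, -0.0, 1]]
```

Request:
arm_command --pt "-0.258 -0.206 0.08 0 -0.0315 0 1" --pt "-0.258 -0.206 0.08 0 -0.0315 0 1" --pt "-0.258 -0.206 0.16 0 -0.0315 0 1" --pt "-0.258 -0.206 0.24 0 -0.0315 0 1" --pt "-0.258 -0.206 0.25 0 -0.0315 0 1"

```text
time_s: 33.55
position: [0.5209, -0.0907, 0.3189]
ee_rot: [0.001, -3.032, 0.001]
wrist_force: [-0.2, -0.9, 0.8]
finger_gap: 0.0919
grip_force: 0.0
```

Request:
arm_command --pt "-0.258 -0.206 0.1 0 -0.0315 0 1" --pt "0 0 0 0 0 0 1" --pt "0 0 0 0 0 0 1" --pt "0 0 0 0 0 0 1"

```text
time_s: 33.95
position: [0.4973, -0.1097, 0.3276]
ee_rot: [0.003, -3.126, -0.001]
wrist_force: [1.2, 0.7, -0.6]
finger_gap: 0.0923
grip_force: 0.0
```

```bash
python3 - <<'E'
from ik import *
o=robot.get_obs(); print(o['position'].round(4) if hasattr(o['position'],'round') else o['position'],np.round(o['wrist_force'],1),np.round(o['joint_pos'],2))
c,im,d=shot('wrist','w9'); shot('top','t9')
print(proj(c,(.631,-.0645,.09)),proj(c,(.58,-.15,.03)))
cv2.imwrite('pics/w9v.png',im[...,::-1])
E
```

```text
[ 0.4973 -0.1097  0.3276] [ 1.2  0.7 -0.6] [ 0.43  0.17 -0.31  1.8   0.06  1.2   1.67]
[347.66718472 265.4854045 ] [294.94214333 221.75972847]
```

View pics/w9v.png

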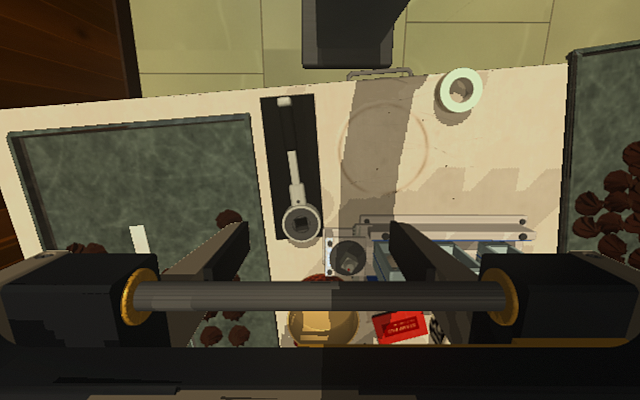

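```bash
python3 - <<'E'
from ik import *
c,im,d=load('w9'); P=cloud(c,d)
a=cv2.resize(im[200:290,272:372],None,fx=6,fy=6,interpolation=cv2.INTER_CUBIC); cv2.imwrite('pics/w9c.png',a[...,::-1])
np.set_printoptions(linewidth=250)
g=cv2.cvtColor(im,cv2.COLOR_RGB2GRAY)
# mat dark & wrench
q=P[95:245,255:330]; 
m=(P[...,2]>.012)&(P[...,2]<.045)&(P[...,0]>.33)&(P[...,0]<.64)&(P[...,1]>-.22)&(P[...,1]<-.08)
p=P[m]*1000; h=p[p[:,0]>540]; print('head pts',len(h),h.min(0),h.max(0),cv2.minEnclosingCircle(h[:,:2].astype(np.float32)),np.percentile(h[:,2],[50,90]))
s=p[(p[:,0]>440)&(p[:,0]<530)]; print('shank',len(s),cv2.fitLine(s[:,:2].astype(np.float32),cv2.DIST_HUBER,0,.01,.01).ravel(),np.median(s[:,2]))
s=P[(P[...,2]>.076)&(P[...,2]<.1)&(P[...,0]>.59)&(P[...,0]<.67)&(P[...,1]>-.1)&(P[...,1]<-.035)]*1000; print('spindle',len(s),s.mean(0),s.min(0),s.max(0))
E
```

```text
head pts 1591 [ 540.02357572 -219.46128613   12.00416241] [639.62480182 -81.80553342  44.77950457] ((585.5154418945312, -156.45681762695312), 76.66339111328125) [27.50663409 29.33548547]
shank 764 [ 9.9209428e-01  1.2549487e-01  4.8496536e+02 -1.5517499e+02] 22.13121073154221
spindle 173 [631.05621704 -62.9606396   84.38690837] [620.73697965 -75.50234797  76.1287922 ] [646.890362   -48.79572083  90.7054672 ]
```

View pics/w9c.png

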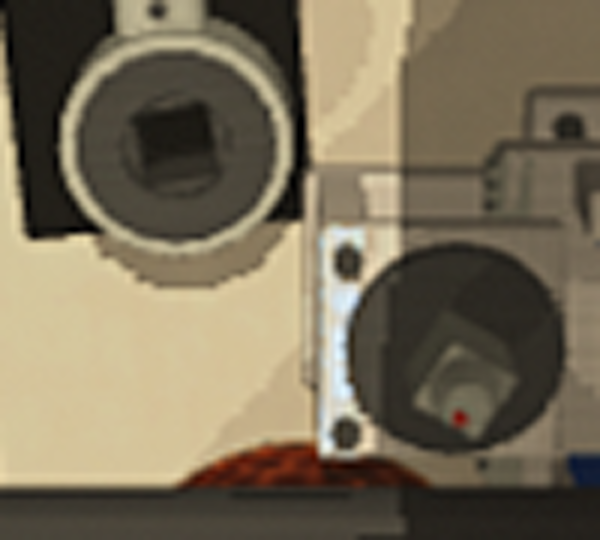

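```bash
python3 - <<'E'
from ik import *
Q=frame(-UP,azv(90)); q=np.array(robot.get_obs()['joint_pos'])
print(follow(q,[((.69,-.07,.18),Q,0),((.65,-.155,.14),Q,0)]))
plan([((.69,-.07,.18),Q,.045)],1)
plan([((.65,-.155,.14),Q,.045)],1,np.array([.69,-.07,.18]),Q)
E
```

```text
(array([ 0.364064  ,  0.62025841, -0.25929653,  1.60453822,  0.18547485,
        0.94104911,  1.61220336]), np.float64(0.5444332417353595), np.float64(1.1930194597847948e-05))
[[0.321, 0.0658, -0.2444, -0.0001, -0.0009, -0.0001, 1], [0.321, 0.0658, -0.2444, -0.0001, -0.0009, -0.0001, 1], [0.321, 0.0658, -0.2444, -0.0001, -0.0009, -0.0001, 1], [0.321, 0.0658, -0.2444, -0.0001, -0.0009, -0.0001, 1], [0.321, 0.0658, -0.2444, -0.0001, -0.0009, -0.0001, 1]]
[[0.321, 0.0658, -0.2444, -0.0001, -0.0009, -0.0001, 1]]
[[-0.1333, -0.2833, -0.1333, 0.0, 0.0, 0.0, 1], [-0.1333, -0.2833, -0.1333, 0.0, 0.0, 0.0, 1], [-0.1333, -0.2833, -0.1333, 0.0, 0.0, 0.0, 1]]
```

Request:
arm_command --pt "0.321 0.066 -0.244 0 -0.001 0 1" --pt "0.321 0.066 -0.244 0 -0.001 0 1" --pt "0.321 0.066 -0.244 0 -0.001 0 1" --pt "0.321 0.066 -0.244 0 -0.001 0 1" --pt "0.321 0.066 -0.244 0 -0.001 0 1"

```text
time_s: 34.55
position: [0.6586, -0.0759, 0.2023]
ee_rot: [0.003, -3.139, -0.002]
wrist_force: [0.1, -0.0, 0.0]
finger_gap: 0.0918
grip_force: 0.0
```

Request:
arm_command --pt "0.321 0.066 -0.244 0 -0.001 0 1" --pt "0 0 0 0 0 0 1" --pt "0 0 0 0 0 0 1" --pt "0 0 0 0 0 0 1"

```text
time_s: 34.95
position: [0.689, -0.0707, 0.1812]
ee_rot: [-0.002, 3.138, 0.001]
wrist_force: [0.3, 0.4, 0.8]
finger_gap: 0.0918
grip_force: 0.0
```

```bash
python3 - <<'E'
from ik import *
print(now()[0].round(4)); c,im,d=shot('wrist','wA'); print(proj(c,(.631,-.0645,.082)))
E
```

```text
[ 0.689  -0.0707  0.1812]
[325.52508955 139.03775537]
```

Request:
arm_command --pt "-0.133 -0.283 -0.133 0 0 0 1" --pt "-0.133 -0.283 -0.133 0 0 0 1" --pt "-0.133 -0.283 -0.133 0 0 0 1" --pt "0 0 0 0 0 0 1" --pt "0 0 0 0 0 0 1"

```text
time_s: 35.5
position: [0.6489, -0.1572, 0.1426]
ee_rot: [0.003, 3.137, -0.0]
wrist_force: [0.5, 1.3, -0.3]
finger_gap: 0.0919
grip_force: 0.0
```

```bash
python3 - <<'E'
from ik import *
print(now()[0].round(4)); c,im,d=shot('wrist','wB'); 
A=load('wA'); o=[]
for (cc,ii,p) in((A[0],A[1],(.631,-.0645,.082)),(c,im,(.585,-.156,.029))):
    u,v=proj(cc,p).astype(int); print(u,v); v=min(max(v,35),364); o.append(cv2.resize(ii[v-35:v+35,u-35:u+35],None,fx=5.7,fy=5.7,interpolation=cv2.INTER_CUBIC))
cv2.imwrite('pics/AB.png',np.hstack(o)[...,::-1])
E
```

```text
[ 0.6489 -0.1572  0.1426]
325 139
319 131
```

View pics/AB.png

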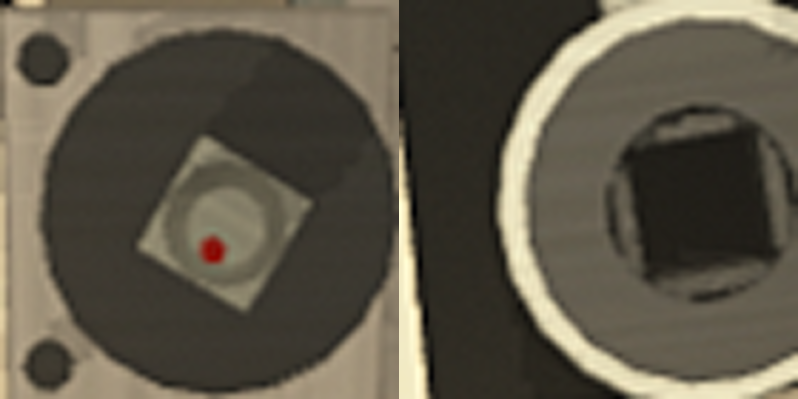

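```bash
python3 - <<'E'
from ik import *
def cor(name,org,pts,z):
    c,_,_=load(name); w=np.array([onz(c,(org[0]+(x+.5)/5.7-.5,org[1]+(y+.5)/5.7-.5),z)[:2] for x,y in pts])*1000
    e=np.roll(w,-1,0)-w; a=np.degrees(np.arctan2(e[:,1],e[:,0])); print(name,'centre',w.mean(0).round(1),'sides',np.linalg.norm(e,axis=1).round(1),'az',a.round(1),'mod90',(np.mod(a,90)).round(1)); return w.mean(0)
cor('wA',(290,104),[(205,136),(312,205),(248,312),(138,246)],.082)
h=cor('wB',(284,96),[(229,152),(355,127),(380,255),(251,278)],.029)
for n in('w9','wB'):
    c,im,d=load(n); P=cloud(c,d); g=cv2.cvtColor(im,cv2.COLOR_RGB2GRAY)
    X=np.array([[onz(c,(u,v),.020)[:2] for u in range(640)] for v in range(0,400)])*1000
    for x0,x1 in((545,520),(520,495),(495,470),(470,460),(390,365)):
        m=(X[...,0]<x0)&(X[...,0]>x1)&(X[...,1]>-195)&(X[...,1]<-125)&(g>90)
        if m.sum()>8: print(n,x0,x1,m.sum(),X[m].mean(0).round(1),X[m][:,1].min().round(1),X[m][:,1].max().round(1))
lying  # mat
c,im,d=load('t9'); g=im.max(-1); X=np.array([[onz(c,(u,v),.003)[:2] for u in range(300,370)] for v in range(180,310)])*1000
m=(g[180:310,300:370]<50)&(X[...,0]>340)&(X[...,0]<640); print('mat',cv2.minAreaRect(X[m].astype(np.float32)))
E
```

```text
wA centre [634.6 -61.2] sides [19.8 19.3 20.3 19.8] az [  58.2  -30.4 -120.6  148.2] mod90 [58.2 59.6 59.4 58.2]
wB centre [ 584.6 -140. ] sides [20.8 20.9 21.6 20.5] az [ 100.7   12.7  -80.1 -169.6] mod90 [10.7 12.7  9.9 10.4]
w9 545 520 241 [ 532.8 -152.5] -194.8 -132.9
w9 520 495 160 [ 508.7 -153.2] -195.0 -136.1
w9 495 470 127 [ 482.2 -152.8] -160.5 -145.7
w9 470 460 50 [ 464.9 -154.8] -161.9 -148.6
w9 390 365 368 [ 373.8 -164.4] -194.5 -126.5
wB 545 520 871 [ 532.6 -149.5] -195.0 -132.4
wB 520 495 557 [ 508.9 -149.6] -194.8 -135.7
wB 495 470 449 [ 484.2 -152.5] -160.9 -145.0
mat ((506.8313903808594, -166.51556396484375), (265.0876159667969, 70.43663024902344), 0.13260923326015472)
```

```bash
python3 - <<'E'
from ik import *
for n in('wA','t9','w9'):
    c,im,d=load(n); P=cloud(c,d)
    for y in(.2026,.1074,.013):
        m=((P[...,2]>.12)&(P[...,2]<.14)&(P[...,0]>.58)&(P[...,0]<.72)&(abs(P[...,1]-y)<.045)).astype(np.uint8)
        if m.sum()<100: continue
        ys,xs=np.nonzero(m); X=np.array([onz(c,(u,v),.130)[:2] for u,v in zip(xs,ys)])*1000
        print(n,y,m.sum(),cv2.minAreaRect(X.astype(np.float32)),'depth',np.median(P[m>0][:,2]),xs.min(),xs.max(),ys.min(),ys.max())
    # head circle
    if n!='wA':
        m=((P[...,2]>.02)&(P[...,2]<.04)&(P[...,0]>.53)&(P[...,0]<.64)&(P[...,1]>-.21)&(P[...,1]<-.1)); ys,xs=np.nonzero(m); X=np.array([onz(c,(u,v),.029)[:2] for u,v in zip(xs,ys)])*1000
        k=X[X[:,0]>560]; print('head',len(k),k.min(0),k.max(0),'ymid',(k[:,1].min()+k[:,1].max())/2)
c,im,d=load('wB');P=cloud(c,d)
m=((P[...,2]>.02)&(P[...,2]<.04)&(P[...,0]>.545)&(P[...,0]<.64)&(P[...,1]>-.21)&(P[...,1]<-.08)); ys,xs=np.nonzero(m); X=np.array([onz(c,(u,v),.029)[:2] for u,v in zip(xs,ys)])*1000
k=X[X[:,0]>552];print('wB head',cv2.minEnclosingCircle(k.astype(np.float32)),k.min(0),k.max(0))
c,im,d=load('t9'); a=cv2.resize(im[185:300,300:365],None,fx=5,fy=5,interpolation=cv2.INTER_CUBIC); cv2.imwrite('pics/t9c.png',a[...,::-1])
E
```

```text
wA 0.2026 106 ((662.1334228515625, 166.96408081054688), (22.2248477935791, 5.823540687561035), 15.944001197814941) depth 0.12159673176521568 631 639 169 197
wA 0.1074 5096 ((645.9953002929688, 103.13148498535156), (52.193809509277344, 55.67698287963867), 0.06064671650528908) depth 0.12903488911520125 513 598 126 197
wA 0.013 4749 ((644.6295166015625, 11.680703163146973), (51.99423599243164, 51.0287971496582), 0.06092649698257446) depth 0.12907263250637496 394 468 124 195
t9 0.2026 588 ((644.1636962890625, 198.88919067382812), (54.865081787109375, 51.71635055541992), 0.43555405735969543) depth 0.12952722649585463 155 181 141 166
t9 0.1074 579 ((643.7218017578125, 104.1796875), (55.21240234375, 50.4060173034668), 0.7406768202781677) depth 0.12966211223835403 200 225 143 168
head 12 [ 582.68451026 -170.46415056] [ 601.59075956 -167.94491539] ymid -169.20453297365907
w9 0.013 191 ((622.847900390625, -0.9026432037353516), (19.908287048339844, 25.721853256225586), 0.08339814841747284) depth 0.12863304217025895 387 405 267 280
head 914 [ 561.08353881 -208.20996452] [632.49662803 -99.94552693] ymid -154.0777457222011
wB head ((609.1449584960938, -151.19105529785156), 63.545921325683594) [ 552.58700387 -208.42352606] [641.97971857 -88.42948828]
```

```bash
python3 - <<'E'
from ik import *
Q=frame(-UP,azv(96.6)); q=np.array(robot.get_obs()['joint_pos']); g=np.array([.5002,-.1498,.022])
a=follow(q,[(g+[0,0,.06],Q,0),(g,Q,0)]); print(a)
ax=np.array([.6343,-.0615]); 
def wp(phi,z,r=.085): return np.r_[ax+r*azv(phi)[:2],z],frame(-UP,azv(phi-90))
print(follow(a[0],[(g+[0,0,.1],Q,0),(*wp(234.6,.13),0),(*wp(234.6,.08),0),(*wp(180,.08),0),(*wp(125,.08),0)]))
plan([(g+[0,0,.05],Q,.04),(g,Q,.02)],.3)
print()
plan([(g+[0,0,.1],Q,.03),(*wp(234.6,.125),.03)],-1,g,Q); print(wp(234.6,.125))
E
```

```text
(array([ 0.43439131,  0.60347682, -0.25907728,  2.01895326,  0.28063655,
        0.55260085,  1.66493807]), np.float64(0.4026008510303348), np.float64(2.115669275166196e-05))
(array([-0.06536028,  0.56134324, -0.00792514,  1.86471963,  0.00640045,
        0.7155524 ,  0.5339783 ]), np.float64(0.4292068887683582), np.float64(2.6222032448539766e-05))
[[-0.2989, 0.0116, -0.1416, -0.0001, 0.0004, 0.0073, 0.3], [-0.2989, 0.0116, -0.1416, -0.0001, 0.0004, 0.0073, 0.3], [-0.2989, 0.0116, -0.1416, -0.0001, 0.0004, 0.0073, 0.3], [-0.2989, 0.0116, -0.1416, -0.0001, 0.0004, 0.0073, 0.3], [-0.2989, 0.0116, -0.1416, -0.0001, 0.0004, 0.0073, 0.3]]
[[0.0, 0.0, -0.1667, 0.0, 0.0, 0.0, 0.3], [0.0, 0.0, -0.1667, 0.0, 0.0, 0.0, 0.3], [0.0, 0.0, -0.1667, 0.0, 0.0, 0.0, 0.3]]

[[0.0, 0.0, 0.25, 0.0, 0.0, 0.0, -1], [0.0, 0.0, 0.25, 0.0, 0.0, 0.0, -1], [0.0, 0.0, 0.25, 0.0, 0.0, 0.0, -1], [0.0, 0.0, 0.25, 0.0, 0.0, 0.0, -1], [0.1414, 0.0317, 0.005, 0.0, 0.0, 0.0444, -1]]
[[0.1414, 0.0317, 0.005, 0.0, 0.0, 0.0444, -1], [0.1414, 0.0317, 0.005, 0.0, 0.0, 0.0444, -1], [0.1414, 0.0317, 0.005, 0.0, 0.0, 0.0444, -1], [0.1414, 0.0317, 0.005, 0.0, 0.0, 0.0444, -1], [0.1414, 0.0317, 0.005, 0.0, 0.0, 0.0444, -1]]
(array([ 0.5850611 , -0.13078586,  0.125     ]), array([[-0.57928117, -0.8151278 , -0.        ],
       [-0.8151278 ,  0.57928117, -0.        ],
       [ 0.        ,  0.        , -1.        ]]))
```

Request:
arm_command --pt "-0.299 0.012 -0.142 0 0 0.0073 0.3" --pt "-0.299 0.012 -0.142 0 0 0.0073 0.3" --pt "-0.299 0.012 -0.142 0 0 0.0073 0.3" --pt "-0.299 0.012 -0.142 0 0 0.0073 0.3" --pt "-0.299 0.012 -0.142 0 0 0.0073 0.3"

```text
time_s: 36.05
position: [0.4999, -0.1483, 0.0709]
ee_rot: [-0.186, 3.13, 0.001]
wrist_force: [-0.4, -0.1, -0.4]
finger_gap: 0.0598
grip_force: 0.0
```

Request:
arm_command --pt "0 0 0 0 0 0 0.3" --pt "0 0 0 0 0 0 0.3" --pt "0 0 0 0 0 0 0.3"

```text
time_s: 36.35
position: [0.5021, -0.1493, 0.0713]
ee_rot: [-0.182, 3.129, 0.0]
wrist_force: [0.5, -0.7, 0.2]
finger_gap: 0.0595
grip_force: 0.0
```

```bash
python3 - <<'E'
from ik import *
p,Rm=now(); g=np.array([.5002,-.1498,.022]); Q=frame(-UP,azv(96.6)); print(p.round(4))
c,im,d=shot('wrist','wC'); gr=cv2.cvtColor(im,cv2.COLOR_RGB2GRAY)
a,b=proj(c,(.5002,-.1498,.0235)),proj(c,(.5,-.1428,.0235)); print(a,b,proj(c,(.45,-.1556,.023)))
cv2.imwrite('pics/wCc.png',cv2.resize(im[:300,170:470],None,fx=1.9,fy=1.9)[...,::-1])
plan([(g,Q,.02)],.3)
E
```

```text
[ 0.5021 -0.1493  0.0713]
[318.23144895 216.64101727] [327.39811732 217.41295531] [318.30936246 149.32041586]
[[-0.0056, -0.0014, -0.1638, -0.0001, 0.0007, -0.0001, 0.3], [-0.0056, -0.0014, -0.1638, -0.0001, 0.0007, -0.0001, 0.3], [-0.0056, -0.0014, -0.1638, -0.0001, 0.0007, -0.0001, 0.3]]
```

View pics/wCc.png

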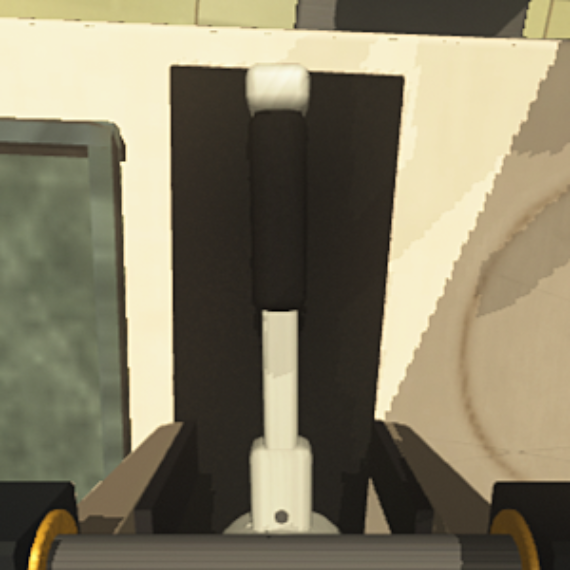

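Request:
arm_command --pt "-0.03 -0.005 -0.164 0 0.0005 0 0.3" --pt "-0.03 -0.005 -0.164 0 0.0005 0 0.3" --pt "-0.03 -0.004 -0.155 0 0.0005 0 0.3" --pt "0 0 0 0 0 0 0.3" --pt "0 0 0 0 0 0 0.3"

```text
time_s: 36.9
position: [0.4918, -0.151, 0.0219]
ee_rot: [0.182, -3.136, -0.001]
wrist_force: [-1.5, 0.5, 0.2]
finger_gap: 0.0597
grip_force: 0.0
```

Request:
arm_command --pt "0 0 0 0 0 0 -1" --pt "0 0 0 0 0 0 -1" --pt "0 0 0 0 0 0 -1" --pt "0 0 0 0 0 0 -1" --pt "0 0 0 0 0 0 -1"

```text
time_s: 37.4
position: [0.4906, -0.1513, 0.0218]
ee_rot: [0.181, -3.135, -0.001]
wrist_force: [0.5, 0.8, -0.8]
finger_gap: 0.0219
grip_force: 0.0
```

Request:
arm_command --pt "0 0 0 0 0 0 -1" --pt "0 0 0 0 0 0 -1" --pt "0 0 0 0 0 0 -1" --pt "0 0 0 0 0 0 -1"

```text
time_s: 37.8
position: [0.4906, -0.1515, 0.0217]
ee_rot: [0.181, -3.135, -0.001]
wrist_force: [-0.6, -0.9, 0.6]
finger_gap: 0.0131
grip_force: 30.0
```

Request:
arm_command --pt "0 0 0.1 0 0 0 -1" --pt "0 0 0.2 0 0 0 -1" --pt "0 0 0.25 0 0 0 -1" --pt "0 0 0.25 0 0 0 -1" --pt "0 0 0.25 0 0 0 -1"

```text
time_s: 38.3
position: [0.4895, -0.1508, 0.1274]
ee_rot: [0.181, -3.133, -0.003]
wrist_force: [-0.3, 0.6, -5.2]
finger_gap: 0.014
grip_force: 30.0
```

Request:
arm_command --pt "0.148 0.022 0 0 0 0.0444 -1" --pt "0.148 0.022 0 0 0 0.0444 -1" --pt "0.148 0.022 0 0 0 0.0444 -1" --pt "0.148 0.022 0 0 0 0.0444 -1" --pt "0.148 0.022 0 0 0 0.0444 -1"

```text
time_s: 38.8
position: [0.564, -0.14, 0.1264]
ee_rot: [1.248, -2.879, -0.002]
wrist_force: [-0.5, 0.7, -5.1]
finger_gap: 0.0138
grip_force: 30.0
```

Request:
arm_command --pt "0.148 0.022 0 0 0 0.0444 -1" --pt "0 0 0 0 0 0 -1" --pt "0 0 0 0 0 0 -1" --pt "0 0 0 0 0 0 -1"

```text
time_s: 39.2
position: [0.578, -0.1384, 0.1263]
ee_rot: [1.435, -2.791, -0.002]
wrist_force: [0.4, -0.5, -5.1]
finger_gap: 0.0138
grip_force: 30.0
```

```bash
python3 - <<'E'
from ik import *
p,Rm=now(); print(p.round(4),'ya',np.degrees(np.arctan2(Rm[1,1],Rm[0,1])).round(2),'tilt',Rm[:,2].round(3),np.round(robot.get_obs()['joint_pos'],2))
c,im,d=shot('top','t10');cs,ims,ds=shot('scene','s10'); shot('wrist','w10')
P=cloud(c,d); m=(P[...,2]>.1)&(P[...,2]<.15)&(abs(P[...,0]-.63)<.05)&(abs(P[...,1]+.06)<.05); print(m.sum(),np.median(P[m],0))
a=cv2.resize(im[130:230,250:380],None,fx=3,fy=3,interpolation=cv2.INTER_CUBIC); b=cv2.resize(ims[170:270,250:380],None,fx=3,fy=3,interpolation=cv2.INTER_CUBIC)
cv2.imwrite('pics/d.png',np.hstack([a,b])[...,::-1])
E
```

```text
[ 0.578  -0.1384  0.1263] ya 144.41 tilt [-0.004 -0.001 -1.   ] [ 0.56  0.57 -0.51  1.8   0.35  0.87  2.41]
578 [ 0.6257213  -0.05011176  0.13142368]
```

View pics/d.png

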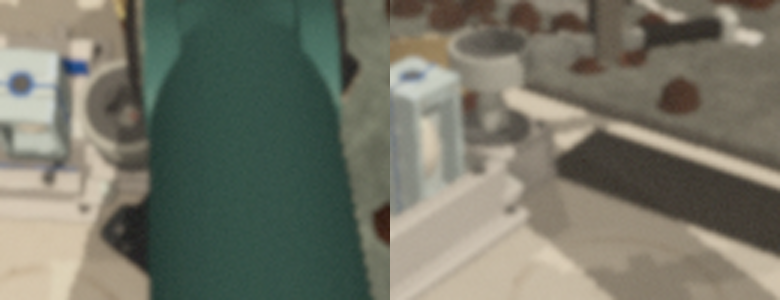

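Request:
arm_command --pt "0.016 0 -0.07 0 0 0.001 -1" --pt "0 0 -0.07 0 0 0 -1" --pt "0 0 -0.06 0 0 0 -1" --pt "0 0 0 0 0 0 -1"

```text
time_s: 39.75
position: [0.58, -0.1379, 0.1052]
ee_rot: [1.442, -2.787, -0.003]
wrist_force: [0.2, 0.3, -5.7]
finger_gap: 0.0139
grip_force: 30.0
```

Request:
arm_command --pt "0 0 -0.03 0 0 0 -1" --pt "0 0 -0.03 0 0 0 -1" --pt "0 0 0 0 0 0 -1"

```text
time_s: 40.05
position: [0.5808, -0.138, 0.1003]
ee_rot: [1.443, -2.788, -0.001]
wrist_force: [0.1, -0.0, -5.7]
finger_gap: 0.0136
grip_force: 30.0
```

Request:
arm_command --pt "0 0 -0.02 0 0 0 -1" --pt "0 0 -0.02 0 0 0 -1" --pt "0 0 0 0 0 0 -1"

```text
time_s: 40.35
position: [0.5814, -0.1383, 0.0972]
ee_rot: [1.443, -2.789, 0.001]
wrist_force: [-1.2, -0.2, 0.5]
finger_gap: 0.0135
grip_force: 30.0
```

Request:
arm_command --pt "-0.015 0 0 0 0 0 -1" --pt "0 0 0 0 0 0 -1"

```text
time_s: 40.55
position: [0.5793, -0.138, 0.0966]
ee_rot: [1.443, -2.788, -0.0]
wrist_force: [0.5, -0.1, -5.2]
finger_gap: 0.0138
grip_force: 30.0
```

Request:
arm_command --pt "0 0 -0.015 0 0 0 -1" --pt "0 0 0 0 0 0 -1"

```text
time_s: 40.75
position: [0.5789, -0.138, 0.0945]
ee_rot: [1.443, -2.787, -0.002]
wrist_force: [-0.8, 0.0, -4.7]
finger_gap: 0.0138
grip_force: 30.0
```

```bash
python3 - <<'E'
from ik import *
o=robot.get_obs(); p,Rm=now(); print(p.round(4),'ya',np.degrees(np.arctan2(Rm[1,1],Rm[0,1])).round(2),np.round(o['torque'],2),np.round(o['wrist_force'],1))
for n in('scene','top'):
    c,im,d=shot(n,n+'11'); P=cloud(c,d)
    m=(P[...,2]>.088)&(P[...,2]<.125)&(P[...,0]>.59)&(P[...,0]<.68)&(P[...,1]>-.105)&(P[...,1]<-.018)
    X=P[m]*1000; print(n,len(X),np.percentile(X,[2,50,98],axis=0).round(1).tolist())
    A=np.c_[X[:,:2],np.ones(len(X))]; k=X[:,2]>np.percentile(X[:,2],50); print(np.linalg.lstsq(A[k],X[k,2],rcond=None)[0])
E
```

```text
[ 0.5789 -0.138   0.0945] ya 144.74 [-0.04  0.17 -0.05] [-0.8  0.  -4.7]
scene 439 [[592.7, -101.1, 88.5], [618.4, -63.0, 99.0], [660.6, -27.3, 102.1]]
[-6.45856609e-03 -4.23494783e-03  1.04466977e+02]
top 470 [[599.3, -80.0, 89.3], [624.3, -53.0, 100.5], [660.8, -32.1, 104.9]]
[-9.65296634e-03  1.13157250e-02  1.08829391e+02]
```

Request:
arm_command --pt "0 0 -0.02 0 0 0 -1" --pt "0 0 -0.01 0 0 0 -1" --pt "0 0 0 0 0 0 -1"

```text
time_s: 41.15
position: [0.5793, -0.138, 0.0919]
ee_rot: [1.443, -2.788, -0.001]
wrist_force: [-0.2, -0.6, -5.1]
finger_gap: 0.0137
grip_force: 30.0
```

Request:
arm_command --pt "0 0 -0.02 0 0 0 -1" --pt "0 0 -0.01 0 0 0 -1" --pt "0 0 0 0 0 0 -1"

```text
time_s: 41.45
position: [0.5794, -0.138, 0.0889]
ee_rot: [1.443, -2.788, -0.001]
wrist_force: [0.3, -0.8, -5.6]
finger_gap: 0.0138
grip_force: 30.0
```

Request:
arm_command --pt "0 0 -0.02 0 0 0 -1" --pt "0 0 -0.01 0 0 0 -1" --pt "0 0 0 0 0 0 -1"

```text
time_s: 41.75
position: [0.5794, -0.138, 0.086]
ee_rot: [1.443, -2.788, -0.001]
wrist_force: [-0.0, -0.1, -5.2]
finger_gap: 0.0139
grip_force: 30.0
```

Request:
arm_command --pt "0 0 -0.03 0 0 0 -1" --pt "0 0 -0.02 0 0 0 -1" --pt "0 0 0 0 0 0 -1"

```text
time_s: 42.05
position: [0.5792, -0.1381, 0.0807]
ee_rot: [1.443, -2.788, -0.001]
wrist_force: [-0.1, -0.3, -5.0]
finger_gap: 0.0138
grip_force: 30.0
```

Request:
arm_command --pt "0 0 -0.012 0 0 0 -1" --pt "0 0 0 0 0 0 -1"

```text
time_s: 42.25
position: [0.5795, -0.138, 0.0798]
ee_rot: [1.443, -2.788, -0.001]
wrist_force: [1.2, -0.2, -4.2]
finger_gap: 0.0139
grip_force: 30.0
```

Request:
arm_command --pt "0 0 -0.01 0 0 0 -1" --pt "0 0 0 0 0 0 -1"

```text
time_s: 42.45
position: [0.5796, -0.1381, 0.079]
ee_rot: [1.443, -2.789, -0.0]
wrist_force: [-0.5, -0.9, -3.6]
finger_gap: 0.0135
grip_force: 30.0
```

```bash
cat >> ik.py <<'E'
def arc(f0,f1,r=.0945,step=8.4,grip=-1):
    n=int(np.ceil(abs(f1-f0)/step)); f=np.linspace(f0,f1,n+1); rows=[]
    for a,b in zip(f[:-1],f[1:]):
        d=r*(azv(b)-azv(a)); rows.append([round(d[0]*10,3),round(d[1]*10,3),0,0,0,round((b-a)/180,4),grip])
    for i in range(0,n,5): print(json.dumps(rows[i:i+5]))
E
python3 -c "
from ik import *
arc(234.7,134.7); print(); arc(134.7,234.7)"
```

```text
[[-0.106, 0.087, 0, 0, 0, -0.0463, -1], [-0.092, 0.102, 0, 0, 0, -0.0463, -1], [-0.077, 0.114, 0, 0, 0, -0.0463, -1], [-0.059, 0.124, 0, 0, 0, -0.0463, -1], [-0.041, 0.131, 0, 0, 0, -0.0463, -1]]
[[-0.021, 0.136, 0, 0, 0, -0.0463, -1], [-0.001, 0.137, 0, 0, 0, -0.0463, -1], [0.019, 0.136, 0, 0, 0, -0.0463, -1], [0.038, 0.132, 0, 0, 0, -0.0463, -1], [0.057, 0.125, 0, 0, 0, -0.0463, -1]]
[[0.074, 0.115, 0, 0, 0, -0.0463, -1], [0.09, 0.103, 0, 0, 0, -0.0463, -1]]

[[-0.09, -0.103, 0, 0, 0, 0.0463, -1], [-0.074, -0.115, 0, 0, 0, 0.0463, -1], [-0.057, -0.125, 0, 0, 0, 0.0463, -1], [-0.038, -0.132, 0, 0, 0, 0.0463, -1], [-0.019, -0.136, 0, 0, 0, 0.0463, -1]]
[[0.001, -0.137, 0, 0, 0, 0.0463, -1], [0.021, -0.136, 0, 0, 0, 0.0463, -1], [0.041, -0.131, 0, 0, 0, 0.0463, -1], [0.059, -0.124, 0, 0, 0, 0.0463, -1], [0.077, -0.114, 0, 0, 0, 0.0463, -1]]
[[0.092, -0.102, 0, 0, 0, 0.0463, -1], [0.106, -0.087, 0, 0, 0, 0.0463, -1]]
```

Request:
arm_command --pt "-0.106 0.087 0 0 0 -0.0463 -1" --pt "-0.092 0.102 0 0 0 -0.0463 -1" --pt "-0.077 0.114 0 0 0 -0.0463 -1" --pt "-0.059 0.124 0 0 0 -0.0463 -1" --pt "-0.041 0.131 0 0 0 -0.0463 -1"

```text
time_s: 42.95
position: [0.5421, -0.0835, 0.0793]
ee_rot: [0.348, -3.122, 0.002]
wrist_force: [2.0, -3.4, -6.5]
finger_gap: 0.0135
grip_force: 30.0
```

Request:
arm_command --pt "-0.021 0.136 0 0 0 -0.0463 -1" --pt "-0.001 0.137 0 0 0 -0.0463 -1" --pt "0.019 0.136 0 0 0 -0.0463 -1" --pt "0.038 0.132 0 0 0 -0.0463 -1" --pt "0.057 0.125 0 0 0 -0.0463 -1"

```text
time_s: 43.45
position: [0.5509, -0.0168, 0.079]
ee_rot: [-0.785, -3.041, 0.001]
wrist_force: [0.2, -5.1, -5.3]
finger_gap: 0.0137
grip_force: 30.0
```

Request:
arm_command --pt "0.074 0.115 0 0 0 -0.0463 -1" --pt "0.09 0.103 0 0 0 -0.0463 -1" --pt "0 0 0 0 0 0 -1" --pt "0 0 0 0 0 0 -1"

```text
time_s: 43.85
position: [0.5675, 0.0053, 0.0789]
ee_rot: [-1.205, -2.9, -0.001]
wrist_force: [-0.2, -3.6, -3.7]
finger_gap: 0.0138
grip_force: 30.0
```

```bash
cat >> ik.py <<'E'
def stat():
    o=robot.get_obs(); p,Rm=now(); ya=np.degrees(np.arctan2(Rm[1,1],Rm[0,1])); ph=ya+90; c=p[:2]-.0945*azv(ph)[:2]
    print(round(o['time_s'],2),p.round(4),'phi',ph.round(2),'axis est',c.round(4),'F',np.round(o['wrist_force'],1),'T',np.round(o['torque'],2),np.round(o['joint_pos'],2))
def jawx(tag):
    c,im,d=shot('scene',tag); P=cloud(c,d)*1000
    m=(P[...,2]>54)&(P[...,2]<60)&(P[...,0]>575)&(P[...,0]<660)&(P[...,1]>40)&(P[...,1]<235); X=P[m]
    if len(X): print('jaw top x',np.percentile(X[:,0],[5,50,95]).round(1),len(X))
    for y in(203,107,13):
        m=(P[...,2]>124)&(P[...,2]<136)&(abs(P[...,1]-y)<40)&(abs(P[...,0]-655)<45); X=P[m]
        if len(X)>20: r=cv2.minAreaRect(X[:,:2].astype(np.float32)); print(' mould',len(X),np.round(r[0],1),np.round(r[1],1),round(r[2],1))
E
python3 -c "
from ik import *
stat(); jawx('s12')"
```

```text
43.85 [0.5675 0.0053 0.0789] phi 134.86 axis est [ 0.6341 -0.0617] F [-0.2 -3.6 -3.7] T [-0.74  0.05 -0.14] [-0.02  0.53 -0.07  1.91  0.05  0.7   0.67]
jaw top x [603.2 611.7 640.9] 586
 mould 458 [646.9 203.3] [55.1 48.9] 0.4
 mould 360 [646.1 108.2] [53.8 50.1] 0.4
 mould 158 [644.8  14.2] [49.2 54.6] 88.9
```

Request:
arm_command --pt "-0.09 -0.103 0 0 0 0.0463 -1" --pt "-0.074 -0.115 0 0 0 0.0463 -1" --pt "-0.057 -0.125 0 0 0 0.0463 -1" --pt "-0.038 -0.132 0 0 0 0.0463 -1" --pt "-0.019 -0.136 0 0 0 0.0463 -1"

```text
time_s: 44.4
position: [0.5396, -0.0558, 0.0793]
ee_rot: [-0.088, -3.14, -0.002]
wrist_force: [2.3, -1.2, -4.9]
finger_gap: 0.0136
grip_force: 30.0
```

Request:
arm_command --pt "0.001 -0.137 0 0 0 0.0463 -1" --pt "0.021 -0.136 0 0 0 0.0463 -1" --pt "0.041 -0.131 0 0 0 0.0463 -1" --pt "0.059 -0.124 0 0 0 0.0463 -1" --pt "0.077 -0.114 0 0 0 0.0463 -1"

```text
time_s: 44.9
position: [0.5597, -0.12, 0.0793]
ee_rot: [1.034, -2.965, -0.001]
wrist_force: [1.2, -1.1, -4.3]
finger_gap: 0.0138
grip_force: 30.0
```

Request:
arm_command --pt "0.092 -0.102 0 0 0 0.0463 -1" --pt "0.106 -0.087 0 0 0 0.0463 -1" --pt "0 0 0 0 0 0 -1" --pt "0 0 0 0 0 0 -1"

```text
time_s: 45.3
position: [0.5791, -0.138, 0.079]
ee_rot: [1.439, -2.791, -0.001]
wrist_force: [0.4, -1.4, -3.6]
finger_gap: 0.0138
grip_force: 30.0
```

```bash
python3 -c "
from ik import *
stat(); jawx('s13')"
```

```text
45.3 [ 0.5791 -0.138   0.079 ] phi 234.55 axis est [ 0.6339 -0.061 ] F [ 0.4 -1.4 -3.6] T [-0.33  0.04 -0.16] [ 0.54  0.63 -0.48  1.82  0.39  0.79  2.38]
jaw top x [603.1 611.4 641.1] 573
 mould 460 [646.6 203.7] [54.7 49. ] 0.0
 mould 361 [646.  108.3] [54.  49.9] 0.3
 mould 287 [646.3  14.4] [55.3 49.6] 0.0
```

Request:
arm_command --pt "-0.106 0.087 0 0 0 -0.0463 -1" --pt "-0.092 0.102 0 0 0 -0.0463 -1" --pt "-0.077 0.114 0 0 0 -0.0463 -1" --pt "-0.059 0.124 0 0 0 -0.0463 -1" --pt "-0.041 0.131 0 0 0 -0.0463 -1"

```text
time_s: 45.85
position: [0.5419, -0.0829, 0.0795]
ee_rot: [-0.346, 3.122, -0.002]
wrist_force: [3.0, -3.0, -5.9]
finger_gap: 0.0138
grip_force: 30.0
```

Request:
arm_command --pt "-0.021 0.136 0 0 0 -0.0463 -1" --pt "-0.001 0.137 0 0 0 -0.0463 -1" --pt "0.019 0.136 0 0 0 -0.0463 -1" --pt "0.038 0.132 0 0 0 -0.0463 -1" --pt "0.057 0.125 0 0 0 -0.0463 -1"

```text
time_s: 46.35
position: [0.551, -0.0165, 0.0794]
ee_rot: [0.787, 3.041, -0.001]
wrist_force: [2.1, -6.7, -5.7]
finger_gap: 0.0133
grip_force: 30.0
```

Request:
arm_command --pt "0.074 0.115 0 0 0 -0.0463 -1" --pt "0.09 0.103 0 0 0 -0.0463 -1" --pt "0 0 0 0 0 0 -1" --pt "0 0 0 0 0 0 -1"

```text
time_s: 46.75
position: [0.5676, 0.0055, 0.0792]
ee_rot: [1.211, 2.898, 0.001]
wrist_force: [0.8, -3.5, -4.1]
finger_gap: 0.0141
grip_force: 30.0
```

```bash
python3 -c "
from ik import *
stat(); jawx('s14')"
```

```text
46.75 [0.5676 0.0055 0.0792] phi 134.63 axis est [ 0.634  -0.0617] F [ 0.8 -3.5 -4.1] T [-0.97 -0.27 -0.04] [-0.02  0.53 -0.07  1.91  0.05  0.7   0.67]
jaw top x [616.4 624.4 649. ] 553
 mould 443 [658.3 203.7] [48.8 54.1] 89.2
 mould 344 [659.4 108.8] [49.2 54.2] 88.9
 mould 140 [658.8  13.7] [54.5 51. ] 0.2
```

Request:
arm_command --pt "-0.09 -0.103 0 0 0 0.0463 -1" --pt "-0.074 -0.115 0 0 0 0.0463 -1" --pt "-0.057 -0.125 0 0 0 0.0463 -1" --pt "-0.038 -0.132 0 0 0 0.0463 -1" --pt "-0.019 -0.136 0 0 0 0.0463 -1"

```text
time_s: 47.3
position: [0.5396, -0.0553, 0.0795]
ee_rot: [-0.092, -3.14, -0.002]
wrist_force: [2.1, -2.0, -5.9]
finger_gap: 0.0137
grip_force: 30.0
```

Request:
arm_command --pt "0.001 -0.137 0 0 0 0.0463 -1" --pt "0.021 -0.136 0 0 0 0.0463 -1" --pt "0.041 -0.131 0 0 0 0.0463 -1" --pt "0.059 -0.124 0 0 0 0.0463 -1" --pt "0.077 -0.114 0 0 0 0.0463 -1"

```text
time_s: 47.8
position: [0.5594, -0.1196, 0.0793]
ee_rot: [1.03, -2.966, -0.0]
wrist_force: [1.5, -0.5, -5.6]
finger_gap: 0.0136
grip_force: 30.0
```

Request:
arm_command --pt "0.092 -0.102 0 0 0 0.0463 -1" --pt "0.106 -0.087 0 0 0 0.0463 -1" --pt "0 0 0 0 0 0 -1" --pt "0 0 0 0 0 0 -1"

```text
time_s: 48.2
position: [0.5789, -0.1378, 0.0789]
ee_rot: [1.437, -2.791, -0.001]
wrist_force: [0.1, -2.7, -3.4]
finger_gap: 0.0135
grip_force: 30.0
```

Request:
arm_command --pt "-0.106 0.087 0 0 0 -0.0463 -1" --pt "-0.092 0.102 0 0 0 -0.0463 -1" --pt "-0.077 0.114 0 0 0 -0.0463 -1"

```text
time_s: 48.5
position: [0.5512, -0.1073, 0.0793]
ee_rot: [0.791, -3.039, 0.0]
wrist_force: [3.1, -4.8, -5.0]
finger_gap: 0.014
grip_force: 30.0
```

```bash
python3 -c "
from ik import *
stat(); arc(209.7,149.7,step=4)"
```

```text
48.5 [ 0.5512 -0.1073  0.0793] phi 209.19 axis est [ 0.6337 -0.0612] F [ 3.1 -4.8 -5. ] T [-1.22 -0.82 -0.11] [ 0.43  0.56 -0.38  1.91  0.3   0.73  1.95]
[[-0.031, 0.058, 0, 0, 0, -0.0222, -1], [-0.027, 0.06, 0, 0, 0, -0.0222, -1], [-0.022, 0.062, 0, 0, 0, -0.0222, -1], [-0.018, 0.063, 0, 0, 0, -0.0222, -1], [-0.013, 0.065, 0, 0, 0, -0.0222, -1]]
[[-0.009, 0.065, 0, 0, 0, -0.0222, -1], [-0.004, 0.066, 0, 0, 0, -0.0222, -1], [0.0, 0.066, 0, 0, 0, -0.0222, -1], [0.005, 0.066, 0, 0, 0, -0.0222, -1], [0.01, 0.065, 0, 0, 0, -0.0222, -1]]
[[0.014, 0.064, 0, 0, 0, -0.0222, -1], [0.019, 0.063, 0, 0, 0, -0.0222, -1], [0.023, 0.062, 0, 0, 0, -0.0222, -1], [0.027, 0.06, 0, 0, 0, -0.0222, -1], [0.031, 0.058, 0, 0, 0, -0.0222, -1]]
```

Request:
arm_command --pt "-0.031 0.058 0 0 0 -0.0222 -1" --pt "-0.027 0.06 0 0 0 -0.0222 -1" --pt "-0.022 0.062 0 0 0 -0.0222 -1"

```text
time_s: 48.8
position: [0.5439, -0.0901, 0.0794]
ee_rot: [0.476, -3.105, 0.002]
wrist_force: [2.2, -5.6, -5.4]
finger_gap: 0.0137
grip_force: 30.0
```

Request:
arm_command --pt "-0.018 0.063 0 0 0 -0.0222 -1" --pt "-0.013 0.065 0 0 0 -0.0222 -1"

```text
time_s: 49.0
position: [0.5408, -0.0773, 0.0794]
ee_rot: [0.258, -3.131, 0.001]
wrist_force: [1.0, -5.6, -6.0]
finger_gap: 0.0137
grip_force: 30.0
```

Request:
arm_command --pt "-0.009 0.065 0 0 0 -0.0222 -1" --pt "-0.004 0.066 0 0 0 -0.0222 -1"

```text
time_s: 49.2
position: [0.5396, -0.0662, 0.0795]
ee_rot: [-0.04, 3.141, -0.005]
wrist_force: [2.2, -13.0, -5.0]
finger_gap: 0.0138
grip_force: 30.2
```

Request:
arm_command --pt "0 0.033 0 0 0 -0.011 -1" --pt "0 0 0 0 0 0 -1" --pt "0 0 0 0 0 0 -1" --pt "0 0 0 0 0 0 -1"

```text
time_s: 49.6
position: [0.5396, -0.0637, 0.0796]
ee_rot: [0.01, 3.141, -0.006]
wrist_force: [1.1, -11.4, -4.4]
finger_gap: 0.0137
grip_force: 30.3
```

```bash
python3 -c "
from ik import *
stat(); jawx('s15')"
```

```text
49.6 [ 0.5396 -0.0637  0.0796] phi 179.64 axis est [ 0.6341 -0.0643] F [  1.1 -11.4  -4.4] T [-2.48 -0.26  0.51] [ 0.26  0.52 -0.26  1.96  0.21  0.69  1.44]
jaw top x [619.9 627.6 650.6] 540
 mould 444 [662.  203.9] [48.4 54.5] 89.1
 mould 349 [662.2 109. ] [48.6 53.7] 88.8
 mould 280 [662.1  15. ] [48.7 54.9] 89.3
```

Request:
arm_command --pt "0 0.05 0 0 0 -0.0167 -1" --pt "0 0 0 0 0 0 -1" --pt "0 0 0 0 0 0 -1" --pt "0 0 0 0 0 0 -1"

```text
time_s: 50.05
position: [0.5395, -0.0595, 0.0795]
ee_rot: [0.093, 3.14, -0.007]
wrist_force: [0.9, -12.2, -4.0]
finger_gap: 0.0138
grip_force: 30.5
```

```bash
python3 -c "
from ik import *
stat(); jawx('s16')"
```

```text
50.05 [ 0.5395 -0.0595  0.0795] phi 176.62 axis est [ 0.6338 -0.0651] F [  0.9 -12.2  -4. ] T [-2.82 -0.24  0.59] [ 0.24  0.52 -0.25  1.96  0.2   0.69  1.39]
jaw top x [619.7 627.7 650.9] 540
 mould 437 [661.9 203.8] [49.4 52.8] 88.4
 mould 345 [661.7 108.3] [50.2 53.9] 89.6
 mould 273 [662.2  14.7] [52.3 49.2] 0.2
```

Request:
arm_command --pt "0 -0.066 0 0 0 0.0222 -1" --pt "0 -0.066 0 0 0 0.0222 -1" --pt "0 0 0 0 0 0 -1" --pt "0 0 0 0 0 0 -1"

```text
time_s: 50.5
position: [0.5399, -0.0701, 0.0795]
ee_rot: [-0.127, 3.138, -0.002]
wrist_force: [2.3, -5.6, -5.6]
finger_gap: 0.0137
grip_force: 30.0
```

```bash
python3 -c "
from ik import *
stat(); jawx('s17')"
```

```text
50.5 [ 0.5399 -0.0701  0.0795] phi 184.62 axis est [ 0.6341 -0.0625] F [ 2.3 -5.6 -5.6] T [-1.48 -0.4   0.26] [ 0.29  0.52 -0.28  1.96  0.22  0.69  1.53]
jaw top x [619.7 627.7 651.9] 543
 mould 437 [662.  203.3] [49.5 53.7] 88.9
 mould 345 [662.1 108.7] [48.5 52.6] 89.7
 mould 279 [661.9  14.3] [50.3 53.6] 88.8
```

Request:
arm_command --pt "0.007 -0.066 0 0 0 0.0222 -1" --pt "0.009 -0.066 0 0 0 0.0222 -1" --pt "0 0 0 0 0 0 -1" --pt "0 0 0 0 0 0 -1"

```text
time_s: 50.95
position: [0.5413, -0.0813, 0.0793]
ee_rot: [0.344, -3.122, -0.001]
wrist_force: [2.1, -2.2, -5.0]
finger_gap: 0.0136
grip_force: 30.1
```

Request:
arm_command --pt "0 0 0.03 0 0 0 -1" --pt "0 0 0.05 0 0 0 -1" --pt "0 0 0 0 0 0 -1"

```text
time_s: 51.25
position: [0.5416, -0.0815, 0.0878]
ee_rot: [0.349, -3.122, -0.001]
wrist_force: [2.6, -1.8, -4.7]
finger_gap: 0.0142
grip_force: 30.0
```

Request:
arm_command --pt "0 0 0.1 0 0 0 -1" --pt "0 0 0.1 0 0 0 -1" --pt "0 0 0.1 0 0 0 -1" --pt "0 0 0.1 0 0 0 -1" --pt "0 0 0.05 0 0 0 -1"

```text
time_s: 51.75
position: [0.5403, -0.0811, 0.1326]
ee_rot: [0.35, -3.119, -0.002]
wrist_force: [0.3, -1.2, -3.5]
finger_gap: 0.0136
grip_force: 30.0
```

Request:
arm_command --pt "-0.127 -0.175 0 0 0 -0.0085 -1" --pt "-0.127 -0.175 0 0 0 -0.0085 -1" --pt "-0.127 -0.175 0 0 0 -0.0085 -1" --pt "-0.127 -0.175 0 0 0 -0.0085 -1"

```text
time_s: 52.15
position: [0.4886, -0.1518, 0.1316]
ee_rot: [0.181, -3.132, -0.003]
wrist_force: [1.3, -0.4, -4.7]
finger_gap: 0.0139
grip_force: 30.0
```

Request:
arm_command --pt "0 0 0 0 0 0 -1" --pt "0 0 0 0 0 0 -1"

```text
time_s: 52.35
position: [0.4896, -0.1517, 0.1318]
ee_rot: [0.181, -3.134, -0.003]
wrist_force: [-0.2, 0.6, -5.1]
finger_gap: 0.0137
grip_force: 30.0
```

```bash
python3 - <<'E'
from ik import *
stat(); jawx('s18')
# mat from wC: dark quadrilateral extents
c,im,d=load('wC'); g=im.max(-1)
X=np.array([[onz(c,(u,v),.003)[:2] for u in range(250,400)] for v in range(20,230)])*1000
m=(g[20:230,250:400]<75)
for x0 in (400,440,480):
    k=m&(abs(X[...,0]-x0)<6)&(X[...,1]>-230)&(X[...,1]<-90); print(x0,X[k][:,1].min(),X[k][:,1].max())
print('x min',X[m&(abs(X[...,1]+.155*1000)<30)][:,0].min())
E
```

```text
52.35 [ 0.4896 -0.1517  0.1318] phi 186.61 axis est [ 0.5834 -0.1408] F [-0.2  0.6 -5.1] T [0.06 0.13 0.04] [ 0.49  0.4  -0.31  2.    0.17  0.77  1.77]
jaw top x [619.7 627.3 651.8] 542
 mould 442 [661.5 203.8] [53.  48.5] 0.2
 mould 350 [661.9 108.6] [48.8 53.8] 89.1
 mould 279 [662.6  14.8] [55.  50.4] 1.7
400 -205.10187047130304 -116.43685213894727
440 -201.77952253309928 -113.45926187640954
480 -199.22975399784372 -110.34740166909762
x min 369.9120849663682
```

Request:
arm_command --pt "0 0 -0.25 0 0 0 -1" --pt "0 0 -0.25 0 0 0 -1" --pt "0 0 -0.25 0 0 0 -1" --pt "0 0 -0.2 0 0 0 -1" --pt "0 0 -0.1 0 0 0 -1"

```text
time_s: 52.9
position: [0.4897, -0.1506, 0.0255]
ee_rot: [0.184, -3.132, -0.004]
wrist_force: [-3.7, 1.1, -1.0]
finger_gap: 0.0136
grip_force: 30.0
```

Request:
arm_command --pt "0 0 -0.02 0 0 0 -1" --pt "0 0 -0.015 0 0 0 -1" --pt "0 0 0 0 0 0 -1" --pt "0 0 0 0 0 0 -1"

```text
time_s: 53.3
position: [0.4913, -0.1517, 0.0244]
ee_rot: [-0.183, 3.136, 0.001]
wrist_force: [-1.8, 1.3, -2.4]
finger_gap: 0.0137
grip_force: 30.0
```

Request:
arm_command --pt "0 0 -0.015 0 0 0 -1" --pt "0 0 0 0 0 0 -1" --pt "0 0 -0.01 0 0 0 -1" --pt "0 0 0 0 0 0 -1"

```text
time_s: 53.7
position: [0.4912, -0.1519, 0.0222]
ee_rot: [0.182, -3.136, -0.001]
wrist_force: [-3.4, 3.0, 8.3]
finger_gap: 0.0136
grip_force: 30.0
```

Request:
arm_command --pt "0 0 0 0 0 0 0.1" --pt "0 0 0 0 0 0 0.1" --pt "0 0 0 0 0 0 0.1" --pt "0 0 0 0 0 0 0.1" --pt "0 0 0 0 0 0 0.1"

```text
time_s: 54.2
position: [0.4904, -0.1521, 0.0209]
ee_rot: [0.181, -3.135, -0.001]
wrist_force: [-0.1, 0.2, -1.0]
finger_gap: 0.0502
grip_force: 0.0
```

Request:
arm_command --pt "0 0 0.15 0 0 0 0.1" --pt "0 0 0.3 0 0 0 0.1" --pt "0 0 0.4 0 0 0 0.1" --pt "0 0 0.4 0 0 0 0.1" --pt "0 0 0.4 0 0 0 0.1"

```text
time_s: 54.7
position: [0.4902, -0.1518, 0.1886]
ee_rot: [0.182, -3.135, -0.001]
wrist_force: [1.0, -0.2, -0.5]
finger_gap: 0.0504
grip_force: 0.0
```

Request:
arm_command --pt "-0.1 0.1 0.4 0 0 0 0.1" --pt "-0.1 0.1 0.3 0 0 0 0.1" --pt "0 0 0 0 0 0 0.1" --pt "0 0 0 0 0 0 0.1"

```text
time_s: 55.1
position: [0.4704, -0.1321, 0.2572]
ee_rot: [-0.182, 3.136, -0.001]
wrist_force: [-0.7, -0.3, -0.6]
finger_gap: 0.0507
grip_force: 0.0
```

```bash
python3 - <<'E'
from ik import *
stat(); jawx('s19'); c,im,d=shot('wrist','w19'); P=cloud(c,d); 
for x in(.585,.49,.40):
    m=(abs(P[...,0]-x)<.006)&(P[...,1]>-.2)&(P[...,1]<-.1)&(P[...,2]>.01)&(P[...,2]<.05); X=P[m]; print(x,len(X),np.percentile(X,[50,95],axis=0).round(4).tolist())
s=load('s19')[1]; cv2.imwrite('pics/fin.png',np.hstack([im[:300,150:550],s[100:400,60:460]])[...,::-1])
E
```

```text
55.1 [ 0.4704 -0.1321  0.2572] phi 186.65 axis est [ 0.5643 -0.1211] F [-0.7 -0.3 -0.6] T [ 0.03  0.04 -0.04] [ 0.53  0.19 -0.37  1.94  0.08  1.02  1.82]
jaw top x [619.8 627.4 650.8] 539
 mould 443 [662.1 204. ] [48.4 54.3] 89.6
 mould 346 [661.8 108.9] [53.8 48. ] 0.3
 mould 279 [663.   14.4] [50.1 54.4] 87.7
0.585 313 [[0.5855, -0.1484, 0.0278], [0.5903, -0.123, 0.0294]]
0.49 83 [[0.4898, -0.1659, 0.0223], [0.4954, -0.1598, 0.0235]]
0.4 147 [[0.4, -0.1829, 0.0241], [0.4053, -0.1737, 0.0258]]
```

View pics/fin.png

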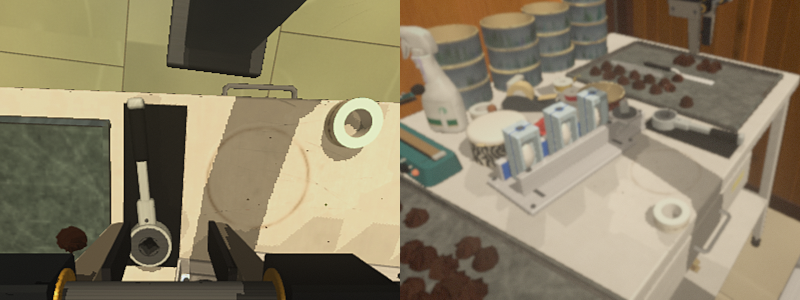

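```bash
python3 -c "
from h import *
print(robot.sign_off())"
```

```text
the job is handed in; nothing more can be done
None
```

I handed the job in at about 55 s of the 210 s limit; the sign-off call did not report a result. All three moulds stand upright against the fence, the jaw took about 12 N at the wrench when tight, and the wrench lies flat on its mat.

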